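Restock the specimen kit drawer

TASK

Restock the kit drawer: take the used orange cases out of their sleeves and lay them in the yellow returns tray, slide every blue specimen case on the table endways, fully home into a sleeve of its own in the open drawer (any sleeve), and lay the steel blade flat along the green bed on top of the sleeves with its notch over the brass pin. Only when all of that is in place, push the drawer in until it clicks home. Leave the jar and the roll of tape where they are.

Things in the scene. Friction and masses are not known exactly. Their poses are not given: they have to be found in the camera images.
- case0: closed square-section blue plastic specimen case, 120 long x 24 x 24 mm, white bands and slightly tapered white tips at both ends (the last 6 mm is 21 x 21), 70 g. Origin at its centre; x along its length, both ends and all four sides alike. Starts lying on the table, or is absent.
- case1: closed square-section blue plastic specimen case, 120 long x 24 x 24 mm, white bands and slightly tapered white tips at both ends (the last 6 mm is 21 x 21), 70 g. Origin at its centre; x along its length, both ends and all four sides alike. Starts lying on the table, or is absent.
- case2: closed square-section blue plastic specimen case, 120 long x 24 x 24 mm, white bands and slightly tapered white tips at both ends (the last 6 mm is 21 x 21), 70 g. Origin at its centre; x along its length, both ends and all four sides alike. Starts lying on the table, or is absent.
- case3: closed square-section blue plastic specimen case, 120 long x 24 x 24 mm, white bands and slightly tapered white tips at both ends (the last 6 mm is 21 x 21), 70 g. Origin at its centre; x along its length, both ends and all four sides alike. Starts lying on the table, or is absent.
- used0: used specimen case: the same shape, size and weight as a blue case but orange. Origin at its centre, x along its length. Starts pushed in, to within 15 mm of home, in sleeve0, or is absent.
- used1: used specimen case: the same shape, size and weight as a blue case but orange. Origin at its centre, x along its length. Starts pushed in, to within 15 mm of home, in sleeve2, or is absent.
- tray_in (a point): centre of the inner floor (4 mm above the table) of the shallow yellow returns tray, fixed to the table: inside 162 (x) x 112 mm (y), rim 18 mm above the table. Its place and turn vary; it holds two cases side by side along x.
- blade: flat steel blade 120 x 36 x 5 mm, 90 g, bright cutting edge at one end, open notch 12 wide x 20 mm deep in the middle of the other (+x) end. Origin at its centre (mid-thickness); x along its length towards the notch, z through its thickness. Either face may be up. Starts lying flat on the table.
- blade_notch (a point): point in the blade's notch, 48 mm from the blade's centre along its +x (8 mm out from the notch's root), mid-thickness. Moves and turns with the blade.
- sleeve0 (a point): centre of the open mouth of a grey square sleeve lying level in the drawer, moving with it. Bore 26.5 x 26.5 mm, 60 mm deep to a closed back, walls 3 mm, bore floor 40 mm above the table. x points into the bore (the way the drawer closes), y across the drawer, z up. A fully inserted case has its centre at this mouth and sticks out 60 mm. Four sleeves, 56 mm apart along y, sleeve0 at -y.
- sleeve1 (a point): centre of the open mouth of a grey square sleeve lying level in the drawer, moving with it. Bore 26.5 x 26.5 mm, 60 mm deep to a closed back, walls 3 mm, bore floor 40 mm above the table. x points into the bore (the way the drawer closes), y across the drawer, z up. A fully inserted case has its centre at this mouth and sticks out 60 mm. Four sleeves, 56 mm apart along y, sleeve0 at -y.
- sleeve2 (a point): centre of the open mouth of a grey square sleeve lying level in the drawer, moving with it. Bore 26.5 x 26.5 mm, 60 mm deep to a closed back, walls 3 mm, bore floor 40 mm above the table. x points into the bore (the way the drawer closes), y across the drawer, z up. A fully inserted case has its centre at this mouth and sticks out 60 mm. Four sleeves, 56 mm apart along y, sleeve0 at -y.
- sleeve3 (a point): centre of the open mouth of a grey square sleeve lying level in the drawer, moving with it. Bore 26.5 x 26.5 mm, 60 mm deep to a closed back, walls 3 mm, bore floor 40 mm above the table. x points into the bore (the way the drawer closes), y across the drawer, z up. A fully inserted case has its centre at this mouth and sticks out 60 mm. Four sleeves, 56 mm apart along y, sleeve0 at -y.
- bed_pin (a point): foot of the upright brass pin (8 mm diameter, 9 tall) on top of the green bed: a raised bar 26 wide (x) x 190 mm long (y), top 82 mm above the table, 12 mm above the sleeves' tops, 30 mm behind their mouths. Axes as the sleeves'. Pin 48 mm from the bed's middle along +y. The laid blade's +x is this +y, its centre 48 mm from the pin towards -y, its mid-thickness 2.5 mm above this point.
- drawer (a joint): drawer travel in m: 0 fully home, 0.19 fully open; starts open 0.174 to 0.188. Runs stiffly (about 3.5 N friction) and stays where it is left; a sprung detent resists with a further 5 N or so from 16 to 9 mm before home, then draws it in. Push until it stops at 0.
- drawer_handle (a point): middle of the steel bar handle (a U of 10 mm round bar, 110 mm long along y, centre 24 mm above the table, standing 55 mm before the drawer's blue front face). The front is low (top 36 mm above the table), 80 mm before the sleeves' mouths, so cases pass over it. Axes as the sleeves': pushing the drawer home goes along +x.
- unit: fixed white drawer unit, 262 wide (y) x 225 deep (x) x 118 mm high, that holds the drawer. Origin at the foot of its front face's middle; x points into the unit. The drawer's front face is flush with the unit's when home. The place and turn of the unit vary.
- jar: low amber glass jar with a white lid, 54 mm diameter, 45 mm tall, among the task's things. Origin under its centre. Leave alone.
- tape: white roll of tape lying flat, 90 mm diameter, 25 mm tall, beyond the work area. Origin under its centre. Leave alone.
Mind the look-alikes: they are no part of the job. Of the things shaped like the part that bears tray_in, the yellow one is meant.

How it is judged:
By the outcome, as a careful person would: the job done as asked, in the order asked, and still so for the second after the job is handed in, with the robot touching nothing.
Of case0, case1, case2, case3 only 2 to 4 are there at a start; the rules pass over those that are not, and their reading is None.
Of used0, used1 only 1 to 2 are there at a start; the rules pass over those that are not, and their reading is None.
At some moment in a run one of case0, case1, case2, case3 may be knocked a few centimetres aside while the robot is not near it.
Once in a run the grip may slacken for a moment while it holds something.
It also fails if it takes over 210 s, if anything falls off the work surface, if the arm or the gripper's body presses on something with over 40 N, if the wrist force passes 120 N, or if a joint passes its speed limit or range.

ROBOT

A 6-joint arm with a two-finger parallel gripper is mounted at the origin on the work surface. World frame = base frame: x ahead of the robot, y to its left, z up, the work surface at z = 0. Lengths are in m, angles in rad, forces in N, time in s.
With the tool pointing down it reaches from about 0.35 to 0.975 m from the base axis. Payload 4.9 kg.
Tool frame: the origin (TCP) lies at the very end of the fingers, on their centre line; the grasp point (between the pads) lies 19 mm behind it (ctrl.grip_point_offset is the distance from the TCP to the grasp point, in m); z points along the fingers, y is the line along which they close (so a half turn about z gives the same grasp; the last joint's range is limited). The gripper opens to 85 mm and grips with 20 to 120 N. Pads are 22 mm wide; open, the fingers measure 114 mm over their backs; the gripper's body (76 mm by 85 mm) begins 54 mm behind the grasp point. The pads swing forward as they close: fully open they stand 13 mm farther back than shut.
Start: joints at [1.083, 0.053, 1.613, -0, 1.476, -0.119], TCP at [0.225, 0.583, 0.231] pointing down, gripper open.
Joint ranges: [-3.01, 3.01], [-1.01, 2.22], [0.06, 2.58], [-1.02, 4.17], [0.09, 2.62], [-3.14, 3.14]. Speed limits (rad/s): [2.57, 2.57, 3.14, 3.14, 3.14, 3.14].

INTERFACE

Orientations are given as a rotation vector (axis times angle).
In Python, from station import ctrl gives the robot as it stands.
- The arm moves only by the tool send_rows, never from a script. Its argument "rows" is a list of rows, each a list of 3 entries, a list of its own where there are three numbers: the finger opening in cm, from 0 to 8.54, then the shift along the tool's x, y, z in cm, then the turn about the tool's z in degrees. A call has 1 to 10 rows; each row shifts and turns the commanded pose from where the row before left it, along the tool's axes as they then stand; what a row does not reach is not made up. A row lasts 1/8 s, in which the tool goes at most 62.5 mm and 10.7 degrees, less where a joint would pass 70% of its speed; a pose out of reach is approached as far as the arm can. A call with a gripper value outside its range is refused whole. The fingers move at their own pace and stop on an object; "newtons" is the grip in N (left out, the last holds). Time passes only in rows, so rows that do not move let the fingers close. It gives the time, the measured TCP pose, the force, the opening and the grip force at its end, in the units of the state.
- ctrl.get_obs(): the state, without advancing time (a new reading comes with each control period).
- ctrl.get_image(name): name is "side" or "top"; returns a dict with "frame" (480x640x3 uint8, red, green, blue), "range_z" (480x640 float32, m along the optical axis (not along the pixel's ray), 0 where there is no reading), "fx", "fy", "cx", "cy" (pixels), "k1" (the pictures are not rectified: a ray, as slopes to the right and down, at radius r is drawn at 1 + k1 r^2 times it, then the intrinsics apply), "cam_to_world" (4x4, takes a point from camera to world coordinates). Camera axes: x right, y down, z forward; pixel columns grow to the right and rows downward; lengths in m; the calibration is good to about 2 mm. A picture is of the moment at which its call begins.
- ctrl.finish_job(): hands the job in; it is judged then, once.
The state is a dict: "t": time; "q": joint angles; "dq": joint speeds; "effort": joint torques, N m; "tool_pos": TCP position; "tool_rot": TCP orientation; "contact_force": force on the tool from outside, world axes, zero at the start; "wrist_torque": the same for the moment, N m; "opening": finger opening in m; "grip_force": force on a finger pad.
Only numpy, scipy, OpenCV 4.12 (cv2) and the standard library are available. Lean on these libraries where they do the work, as an engineer would, in place of code of your own. Each camera call takes 0.05 s, during which the arm holds its last target. There are 200 camera calls.

## Working session

There is one attempt and no reset: what is moved stays moved. The work goes in short steps, Python scripts to look and compute and a tool call to move; the robot and the scene stay as the last step left them, time stands still between calls to the robot, and variables do not carry over. Pictures are saved under pics/ and viewed, at most 18 in all, crops included, and the job is handed in when it is done.

Besides the shell and the picture viewer there is one more tool, called after ">>>" as name(argument=value, ...) on one line, values as JSON. send_rows: Moves the arm, as the interface text tells. Its arguments: {"type":"object","properties":{"rows":{"type":"array","items":{"type":"array"}},"newtons":{"type":"number"}},"required":["rows"]}

```bash
ls; mkdir -p pics; python3 - <<'E'
from station import ctrl
import cv2,numpy as np
o=ctrl.get_obs();print({k:np.round(v,3) for k,v in o.items()},ctrl.grip_point_offset)
for n in("top","side"):
    d=ctrl.get_image(n);cv2.imwrite(f"pics/{n}0.png",d["frame"][:,:,::-1]);np.savez(f"{n}0.npz",**d)
    print(n,d["fx"],d["fy"],d["cx"],d["cy"],d["k1"],np.round(d["cam_to_world"],3).tolist())
E
```

```text
pics
{'t': np.float64(0.0), 'q': array([ 1.083,  0.053,  1.614,  0.   ,  1.476, -0.119]), 'dq': array([-0.001,  0.001,  0.001, -0.   , -0.001, -0.   ]), 'effort': array([-1.0000e-03, -3.9368e+01, -3.7017e+01, -0.0000e+00,  7.0000e-03,
        0.0000e+00]), 'tool_pos': array([0.225, 0.582, 0.23 ]), 'tool_rot': array([-5.760e-01, -3.088e+00,  3.000e-03]), 'contact_force': array([-0.529, -0.391,  0.063]), 'wrist_torque': array([ 0.013,  0.   , -0.02 ]), 'grip_force': np.float64(0.0), 'opening': np.float64(0.085)} 0.0187
top 563.3346020757034 563.3346020757034 322.6011544259301 237.31422323415947 0.026878268979033525 [[-0.021, -0.996, 0.087, 0.394], [-1.0, 0.019, -0.014, -0.061], [0.012, -0.087, -0.996, 1.403], [0.0, 0.0, 0.0, 1.0]]
side 455.50323714294757 455.50323714294757 314.13701365369633 237.1014573229276 -0.07305648765937055 [[0.969, -0.122, 0.215, 0.285], [-0.247, -0.527, 0.813, -0.887], [0.014, -0.841, -0.54, 0.631], [0.0, 0.0, 0.0, 1.0]]
```

View pics/top0.png

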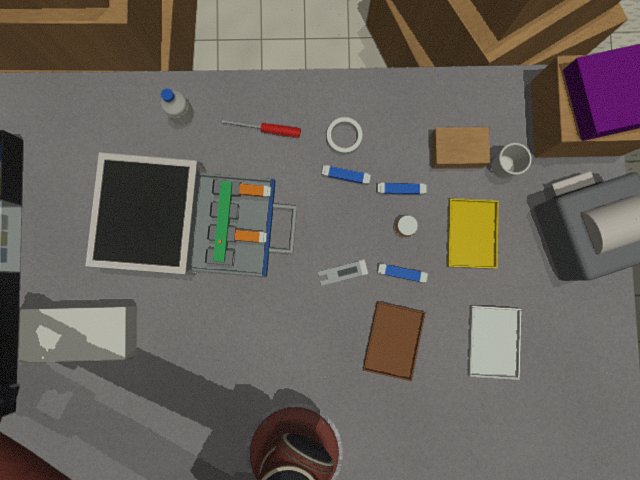

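View pics/side0.png

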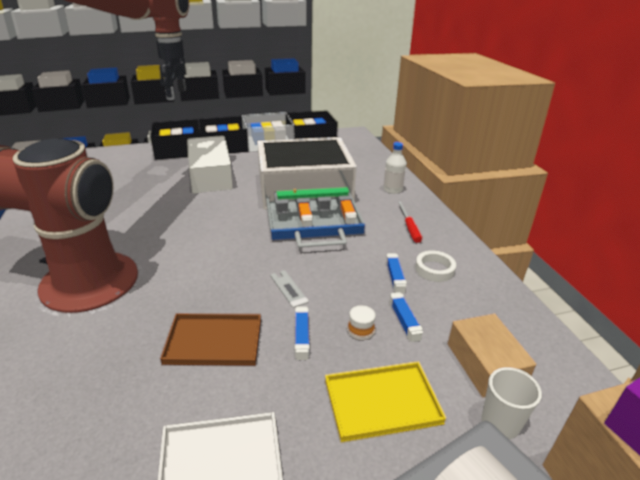

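```bash
cat > h.py <<'E'
import cv2,numpy as np
from scipy.spatial.transform import Rotation as R
from station import ctrl
def ray2plane(d,px,z):
    px=np.asarray(px,float).reshape(-1,2); s=(px-[d["cx"],d["cy"]])/[d["fx"],d["fy"]]; u=s.copy()
    for _ in range(10): u=s/(1+d["k1"]*(u**2).sum(1,keepdims=True))
    T=d["cam_to_world"]; r=np.c_[u,np.ones(len(u))]@T[:3,:3].T; o=T[:3,3]
    return (o+r*((z-o[2])/r[:,2])[:,None])[:,:2]
def mask(d,c):
    h,s,v=[a.astype(int) for a in cv2.split(cv2.cvtColor(d["frame"],cv2.COLOR_RGB2HSV))]
    lo,hi,S,V={"blue":(105,118,150,80),"orange":(8,20,150,120),"yellow":(22,32,150,100),"green":(60,80,120,80)}[c]
    return ((h>=lo)&(h<=hi)&(s>S)&(v>V)).astype(np.uint8)
def blobs(d,c,z,amin=60):
    out=[]
    for k in cv2.findContours(mask(d,c),cv2.RETR_EXTERNAL,cv2.CHAIN_APPROX_NONE)[0]:
        if cv2.contourArea(k)<amin: continue
        (cx,cy),(w,h),a=cv2.minAreaRect((ray2plane(d,k,z)*1000).astype(np.float32))
        if w<h: w,h,a=h,w,a+90
        out.append((k.reshape(-1,2).mean(0).round().astype(int).tolist(),np.round([cx,cy],1).tolist(),round(w),round(h),round((a+90)%180-90,1)))
    return out
def to(x,y,z,axis=None):
    """shift in tool cm to world (mm) point; axis = wanted finger-closing line direction, deg"""
    o=ctrl.get_obs(); M=R.from_rotvec(o["tool_rot"]).as_matrix()
    t=0
    if axis is not None:
        cur=np.degrees(np.arctan2(M[1,1],M[0,1])); t=(cur-axis+90)%180-90   # +turn about tool z = clockwise seen from above
        N=M@R.from_euler("z",t,degrees=True).as_matrix()
    else: N=M
    p=np.array([x,y,z])/1000-o["tool_pos"]
    print("t %.2f pos %s open %.1f F %s"%(o["t"],(o["tool_pos"]*1000).round(1),o["opening"]*1e3,o["contact_force"].round(1)),"q6 %.2f"%o["q"][5],"| turn",round(t,1),"shift before turn",(M.T@p*100).round(2),"after turn",(N.T@p*100).round(2))
E
python3 - <<'E'
from h import *
d=dict(np.load("top0.npz"));s=dict(np.load("side0.npz"))
for c,z in(("blue",.024),("orange",.065),("yellow",.018),("green",.082)):
    for n,e in(("top",d),("side",s)): print(c,n,*blobs(e,c,z),sep="\n  ")
o=ctrl.get_obs();print(R.from_rotvec(o["tool_rot"]).as_matrix().round(3).tolist())
f=d["frame"][:,:,::-1]
a=cv2.resize(f[150:300,180:440],None,fx=3,fy=3,interpolation=cv2.INTER_CUBIC)
cv2.imwrite("pics/c1.png",a)
# unit rim front (white) depth check
for u,v in((192,165),(187,268),(222,220),(402,188),(480,230),(343,271)):
    z=d["range_z"][v,u]; print((u,v),z)
E
```

```text
blue
  top
  ([403, 273], [424.3, -274.5], 84, 23, 77.5)
  ([402, 188], [634.1, -278.4], 82, 23, 86.6)
  ([268, 227], [544.1, 52.8], 238, 8, -5.9)
  ([346, 174], [670.9, -141.1], 83, 25, 77.5)
  ([167, 94], [880.8, 301.5], 29, 27, 26.7)
blue
  side
  ([302, 328], [425.7, -272.3], 78, 21, 76.5)
  ([404, 314], [630.8, -283.0], 89, 29, 86.6)
  ([395, 269], [670.1, -140.6], 75, 25, 76.7)
  ([317, 231], [545.4, 52.4], 236, 39, -5.4)
  ([103, 75], [-229.2, 1964.9], 379, 160, -81.3)
  ([284, 65], [832.7, 1955.4], 369, 157, 80.3)
orange
  top
  ([247, 236], [519.5, 101.2], 56, 24, 84.1)
  ([251, 189], [630.4, 90.3], 57, 23, 83.2)
orange
  side
  ([361, 330], [516.0, -344.4], 43, 23, -20.5)
  ([214, 340], [262.4, -301.6], 154, 103, -12.9)
  ([304, 208], [518.0, 103.2], 58, 27, 83.2)
  ([346, 206], [627.6, 89.3], 68, 31, 82.2)
yellow
  top
  ([473, 233], [519.6, -452.7], 170, 119, -3.5)
yellow
  side
  ([382, 402], [518.5, -457.9], 170, 127, -3.7)
  ([116, 139], [-31.9, 875.5], 124, 104, -88.9)
  ([148, 72], [19.6, 1997.1], 376, 132, -85.4)
green
  top
  ([222, 221], [553.6, 156.2], 189, 27, -5.8)
green
  side
  ([312, 193], [554.2, 150.0], 190, 41, -6.3)
[[-0.933, 0.361, -0.001], [0.361, 0.933, -0.002], [0.0, -0.002, -1.0]]
(192, 165) 1.2970055
(187, 268) 1.3691796
(222, 220) 1.3284311
(402, 188) 1.4041833
(480, 230) 1.4212619
(343, 271) 1.4013993
```

View pics/c1.png

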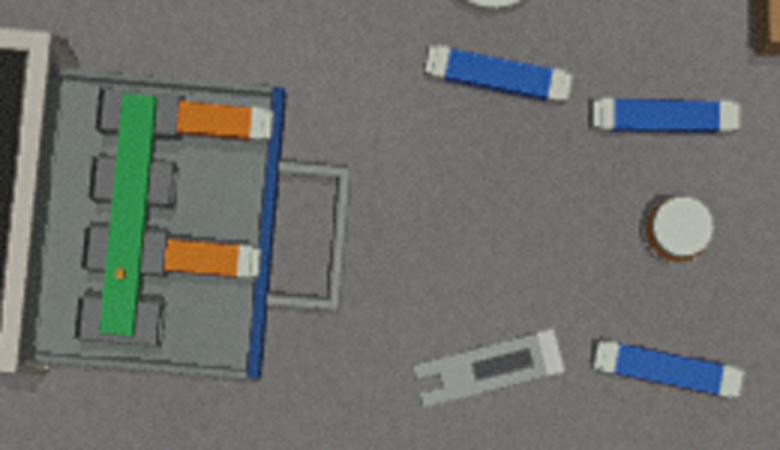

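Candidates seen:
- **Blue cases:** (403,273), (402,188) and (346,174). The drawer front (268,227) and the bottle cap (167,94) are also blue but aren't cases.
- **Orange used cases:** (247,236) in sleeve2 and (251,189) in sleeve0. The red screwdriver (280,129) is not one.
- **Trays:** yellow (473,233) is the one meant, not white (495,342) or brown (393,340).
- **Blade:** (343,271), with its notch towards the left.

The crop agrees with these choices.

```bash
python3 -c "
from h import *
to(519.5,101.2,231,-5.9)"
```

```text
t 0.10 pos [225.  582.5 230.2] open 85.4 F [ 0.3 -0.5  0.2] q6 -0.12 | turn 74.8 shift before turn [-4.482e+01 -3.428e+01 -3.000e-02] after turn [-4.485e+01  3.424e+01 -3.000e-02]
```

>>> send_rows(rows=[[8,[-4.48,-3.43,0],0],[8,[-4.48,-3.43,0],0],[8,[-4.48,-3.43,0],0],[7,[-4.48,-3.43,0],0],[6,[-4.48,-3.43,0],0],[4.6,[-4.48,-3.43,0],0],[4.6,[-4.48,-3.43,0],0],[4.6,[-4.48,-3.43,0],0],[4.6,[-4.48,-3.43,0],0],[4.6,[-4.48,-3.43,0],0]], newtons=40)

```text
t: 1.35
tool_pos: [0.52, 0.0998, 0.2309]
tool_rot: [-0.576, -3.088, -0.0]
contact_force: [0.3, 0.2, 0.6]
opening: 0.0459
grip_force: 0.0
```

>>> send_rows(rows=[[4.6,[0,0,0],10],[4.6,[0,0,1],10],[4.6,[0,0,1],10],[4.6,[0,0,1],10],[4.6,[0,0,1],10],[4.6,[0,0,1],10],[4.6,[0,0,1],10],[4.6,[0,0,1],4.8],[4.6,[0,0,0],0]])

```text
t: 2.48
tool_pos: [0.5185, 0.1015, 0.1598]
tool_rot: [-2.331, -2.104, 0.003]
contact_force: [-0.8, -0.3, -0.2]
opening: 0.046
grip_force: 0.0
```

```bash
python3 -c "
from h import *
to(519.5,101.2,42,-5.9)"
```

```text
t 2.48 pos [518.5 101.5 159.8] open 46.0 F [-0.8 -0.3 -0.2] q6 0.15 | turn 0.0 shift before turn [-1.000e-02  1.300e-01  1.178e+01] after turn [-1.000e-02  1.300e-01  1.178e+01]
```

>>> send_rows(rows=[[4.6,[0,0.1,4],0],[4.6,[0,0,4],0],[4.6,[0,0,2.5],0],[4.6,[0,0,1.3],0],[4.6,[0,0,0],0],[2,[0,0,0],0],[2,[0,0,0],0],[2,[0,0,0],0],[2,[0,0,0],0]])

```text
t: 3.6
tool_pos: [0.5218, 0.1015, 0.0449]
tool_rot: [2.332, 2.102, 0.004]
contact_force: [-0.9, -0.4, 6.2]
opening: 0.0232
grip_force: 42.1
```

>>> send_rows(rows=[[2,[-1,0,0],0],[2,[-1.5,0,0],0],[2,[-1.5,0,0],0],[2,[-1.5,0,0],0],[2,[-1.5,0,0],0],[2,[-1,0,0],0],[2,[0,0,-1],0],[2,[0,0,-3],0],[2,[0,0,-4],0]])

```text
t: 4.72
tool_pos: [0.5079, 0.0219, 0.1189]
tool_rot: [-2.328, -2.098, 0.012]
contact_force: [0.2, 0.3, -0.1]
opening: 0.02
grip_force: 0.0
```

```bash
python3 -c "
from h import *
to(519.6+1.5,-452.7-24,120,86.5)
d=ctrl.get_image('top')
for c,z in (('orange',.13),('green',.082),('blue',.024)):print(c,*blobs(d,c,z))
cv2.imwrite('pics/t1.png',d['frame'][100:340,150:550,::-1])"
```

```text
t 4.72 pos [507.9  21.9 118.9] open 20.0 F [ 0.2  0.3 -0.1] q6 0.00 | turn 87.6 shift before turn [-49.46   6.47  -0.16] after turn [ 4.36 49.69 -0.16]
orange ([257, 190], [618.0, 68.9], 55, 22, 83.2)
green ([227, 221], [552.0, 142.1], 189, 27, -5.8)
blue ([403, 273], [424.3, -274.5], 84, 23, 77.5) ([402, 188], [633.8, -279.6], 84, 25, 88.3) ([346, 174], [670.9, -141.1], 83, 25, 77.5) ([167, 94], [880.8, 301.5], 29, 27, 26.7)
```

View pics/t1.png

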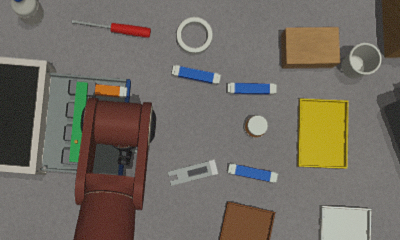

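>>> send_rows(rows=[[4.6,[-5,0,-2],0],[4.6,[-5,0,-2],0],[4.6,[-5,0,-1],0],[4.6,[-5,0,0],0],[4.6,[-5,0,0],0]])

```text
t: 5.4
tool_pos: [0.4856, -0.2291, 0.1738]
tool_rot: [2.333, 2.102, -0.001]
contact_force: [0.6, -0.2, 0.3]
opening: 0.0461
grip_force: 0.0
```

```bash
python3 -c "
from h import *
d=ctrl.get_image('top')
for c,z in (('orange',.065),('green',.082)):print(c,*blobs(d,c,z),sep='\n ')
s=ctrl.get_image('side')
for c,z in (('orange',.065),):print(c,*blobs(s,c,z),sep='\n ')
a=cv2.resize(d['frame'][150:290,170:370,::-1],None,fx=2.5,fy=2.5,interpolation=2);b=cv2.resize(s['frame'][150:270,230:400,::-1],(500,350),interpolation=2)
cv2.imwrite('pics/t2.png',cv2.vconcat([a[:240],b]))"
```

```text
orange
 ([258, 238], [513.2, 74.1], 85, 24, 80.1)
 ([257, 190], [628.9, 75.6], 58, 24, 83.5)
green
 ([228, 222], [552.0, 142.1], 189, 27, -5.7)
orange
 ([361, 330], [515.2, -344.9], 43, 22, -23.9)
 ([215, 339], [263.3, -300.5], 153, 105, -12.9)
 ([305, 212], [517.6, 81.9], 67, 23, 85.5)
 ([350, 209], [631.5, 74.3], 73, 22, 81.7)
```

View pics/t2.png

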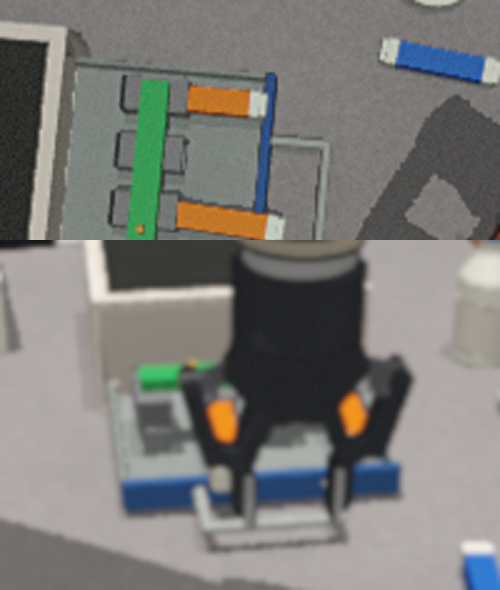

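The first used case slipped out of the grip partway. It now sticks out of sleeve2 with its centre at about (258,238). I'll regrip it harder.

```bash
python3 -c "
from h import *
to(513.5,75,41,-7)"
```

```text
t 5.50 pos [ 485.2 -231.3  173.6] open 45.9 F [-0.2  0.4  0.3] q6 -0.47 | turn 0.7 shift before turn [30.78 -0.52 13.19] after turn [30.77 -0.92 13.19]
```

>>> send_rows(rows=[[4,[6,-0.1,0],0],[4,[6,-0.1,0],0],[4,[6,-0.1,1],0],[4,[6,-0.1,2],0],[4,[4.8,-0.1,2],0],[3.6,[2,0,2],0],[3.6,[0,0,2],0],[3.6,[0,0,2],0],[3.6,[0,0,2.2],0],[3.6,[0,0,0],0]], newtons=90)

```text
t: 6.75
tool_pos: [0.511, 0.0795, 0.0396]
tool_rot: [-2.331, -2.102, 0.006]
contact_force: [-0.5, 0.1, 0.0]
opening: 0.0356
grip_force: 0.0
```

>>> send_rows(rows=[[1.5,[0,0,0],0],[1.5,[0,0,0],0],[1.5,[0,0,0],0],[1.5,[-0.5,0,0],0],[1.5,[-1,0,0],0],[1.5,[-1.5,0,0],0],[1.5,[-1,0,-0.5],0],[1.5,[0,0,-2],0],[1.5,[0,0,-3],0]])

```text
t: 7.88
tool_pos: [0.5077, 0.0387, 0.0961]
tool_rot: [-2.333, -2.101, 0.004]
contact_force: [1.0, 0.6, -0.5]
opening: 0.0229
grip_force: 82.9
```

```bash
python3 -c "
from h import *
d=ctrl.get_image('top')
for c,z in (('orange',.115),('green',.082),('blue',.024)):print(c,*blobs(d,c,z),sep='\n ')
s=ctrl.get_image('side')
for c,z in (('orange',.115),):print(c,*blobs(s,c,z),sep='\n ')
to(519.6+1.5,-452.7-24,120,86.5)"
```

```text
orange
 ([257, 190], [620.2, 70.7], 56, 23, 83.5)
green
 ([229, 199], [600.1, 137.6], 92, 27, -6.1)
blue
 ([403, 273], [424.3, -274.4], 83, 23, 77.5)
 ([402, 188], [633.7, -278.3], 82, 25, 88.0)
 ([346, 174], [670.9, -141.1], 83, 25, 77.5)
 ([167, 94], [881.5, 301.2], 30, 26, 25.8)
orange
 ([361, 330], [494.9, -392.8], 39, 20, -23.9)
 ([214, 340], [265.2, -352.3], 140, 96, -12.9)
 ([348, 209], [596.1, -11.2], 61, 28, 82.1)
 ([307, 201], [514.2, 49.7], 82, 23, 75.3)
t 7.97 pos [511.6  38.7 100.3] open 23.3 F [ 0.2 -0.3  0.8] q6 0.03 | turn 87.5 shift before turn [-51.16   6.31  -1.93] after turn [ 4.1  51.39 -1.93]
```

>>> send_rows(rows=[[1.5,[-4,0.5,-1],0],[1.5,[-5,0.6,-1],0],[1.5,[-5,0.6,0],0],[1.5,[-5,0.6,0],0],[1.5,[-5,0.6,0],0],[1.5,[-5,0.6,0],0],[1.5,[-5,0.6,0],0],[1.5,[-5,0.6,0],0],[1.5,[-5,0.6,0],0],[1.5,[-5,0.6,0],0]])

```text
t: 9.22
tool_pos: [0.5161, -0.4554, 0.1148]
tool_rot: [-2.332, -2.102, -0.0]
contact_force: [-0.1, 0.3, 0.0]
opening: 0.0233
grip_force: 82.9
```

>>> send_rows(rows=[[1.5,[-2.1,0.5,0],7.5],[1.5,[0,0,0],10],[1.5,[0,0,0],10],[1.5,[0,0,0],10],[1.5,[0,0,0],10],[1.5,[0,0,0],10],[1.5,[0,0,0],10],[1.5,[0,0,0],10],[1.5,[0,0,0],10],[1.5,[0,0,0],0]])

```text
t: 10.48
tool_pos: [0.5191, -0.4751, 0.1149]
tool_rot: [-3.139, 0.091, 0.002]
contact_force: [-0.2, 0.6, -0.8]
opening: 0.0231
grip_force: 83.0
```

```bash
python3 -c "
from h import *
d=ctrl.get_image('top');s=ctrl.get_image('side')
for n,e in(('top',d),('side',s)):
  for c,z in (('orange',.14),('yellow',.018)):print(n,c,*blobs(e,c,z),sep='\n ')
to(519.6+1.5-9,-452.7-24,6,86.5)
cv2.imwrite('pics/t3.png',s['frame'][200:,200:,::-1])"
```

```text
top
 orange
 ([257, 190], [615.6, 68.1], 55, 23, 83.5)
top
 yellow
 ([466, 225], [519.5, -451.3], 170, 117, -4.0)
side
 orange
 ([416, 366], [537.2, -503.8], 36, 16, 12.6)
 ([378, 363], [488.9, -485.9], 47, 41, 74.9)
 ([360, 330], [484.3, -416.2], 38, 21, -27.3)
 ([214, 340], [265.7, -378.9], 133, 93, -13.0)
side
 yellow
 ([381, 403], [518.7, -457.6], 171, 128, -4.0)
 ([233, 126], [416.2, 907.0], 89, 44, 84.9)
t 10.57 pos [ 519.4 -475.1  115.5] open 22.7 F [-0.5  0.8 -0.4] q6 0.78 | turn 0.2 shift before turn [-0.71  0.21 10.95] after turn [-0.71  0.21 10.95]
```

View pics/t3.png

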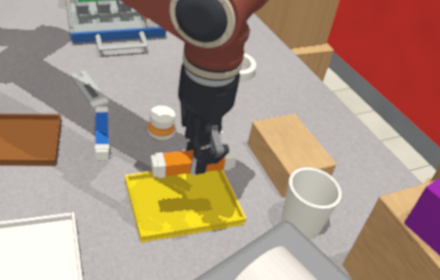

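```bash
python3 -c "
from h import *
s=ctrl.get_image('side')
m=mask(s,'orange');m[:348]=0
ys,xs=np.nonzero(m);P=ray2plane(s,np.c_[xs,ys],.125)*1000
print(xs.min(),xs.max(),P.min(0),P.max(0),(P.min(0)+P.max(0))/2)
to(519.6+1.5-9,-452.7-24,6,86.5)"
```

```text
162 424 [ 189.07895231 -499.30924928] [ 561.85167734 -373.48983676] [ 375.46531482 -436.39954302]
t 10.62 pos [ 519.5 -475.2  115.7] open 22.8 F [ 0.  -0.2 -0.9] q6 0.78 | turn 0.2 shift before turn [-0.73  0.2  10.97] after turn [-0.72  0.2  10.97]
```

>>> send_rows(rows=[[1.5,[0.2,0.2,3],0],[1.5,[0,0,3],0],[1.5,[0,0,2.5],0],[1.5,[0,0,1.5],0],[1.5,[0,0,0.7],0],[1.5,[0,0,0],0],[3.4,[0,0,0],0],[3.4,[0,0,0],0],[3.4,[0,0,-1],0],[3.4,[0,0,-3],0]])

```text
t: 11.88
tool_pos: [0.5208, -0.4763, 0.0483]
tool_rot: [-3.137, 0.094, 0.004]
contact_force: [0.5, 0.3, -0.4]
opening: 0.0339
grip_force: 0.0
```

```bash
python3 -c "
from h import *
d=dict(np.load('side0.npz'));s=ctrl.get_image('side')
m=mask(s,'orange');m[:,:300]=0
for k in cv2.findContours(m,0,2)[0]:
  if cv2.contourArea(k)>60: print(ray2plane(s,k,.028).min(0),ray2plane(s,k,.028).max(0))
to(629,75.5,140,-5.9)"
```

```text
[ 0.47326882 -0.50499929] [ 0.56153721 -0.46508106]
[ 0.51082079 -0.32273229] [ 0.55852145 -0.28951787]
t 11.93 pos [ 523.5 -479.3   55.1] open 34.0 F [ 1.5 -1.7  2.2] q6 0.78 | turn -87.5 shift before turn [  7.25 -55.97  -8.7 ] after turn [56.23  4.83 -8.7 ]
```

>>> send_rows(rows=[[4.2,[0,0,-4],0],[4.2,[0.7,-5.4,-4],0],[4.2,[0.7,-5.6,-0.7],0],[4.2,[0.7,-5.6,0],0],[4.2,[0.7,-5.6,0],0],[4.2,[0.7,-5.6,0],0],[4.2,[0.7,-5.6,0],0],[4.2,[0.7,-5.6,0],0],[4.2,[0.7,-5.6,0],0],[4.2,[0.7,-5.6,0],0]])

```text
t: 13.18
tool_pos: [0.6145, 0.0177, 0.1344]
tool_rot: [3.14, -0.094, 0.003]
contact_force: [0.9, -0.3, 0.4]
opening: 0.0417
grip_force: 0.0
```

>>> send_rows(rows=[[4.2,[0.7,-5.6,0],-7.5],[4.2,[0,0,0],-10],[4.2,[0,0,0],-10],[4.2,[0,0,0],-10],[4.2,[0,0,0],-10],[4.2,[0,0,0],-10],[4.2,[0,0,0],-10],[4.2,[0,0,0],-10],[4.2,[0,0,0],-10],[3.6,[0,0,0],0]])

```text
t: 14.42
tool_pos: [0.6246, 0.0713, 0.134]
tool_rot: [2.335, 2.101, 0.001]
contact_force: [-0.3, -0.6, -0.3]
opening: 0.0359
grip_force: 0.0
```

```bash
python3 -c "
from h import *
to(629,75.5,40,-5.9)"
```

```text
t 14.43 pos [624.6  71.3 134. ] open 35.9 F [-0.3 -0.6 -0.3] q6 0.10 | turn -0.1 shift before turn [0.46 0.38 9.41] after turn [0.46 0.38 9.41]
```

>>> send_rows(rows=[[3.6,[0.46,0.38,2],0],[3.6,[0,0,3],0],[3.6,[0,0,3],0],[3.6,[0,0,1.3],0],[3.6,[0,0,0],0],[1.5,[0,0,0],0],[1.5,[0,0,0],0],[1.5,[0,0,0],0],[1.5,[0,0,0],0]])

```text
t: 15.55
tool_pos: [0.6295, 0.0756, 0.0416]
tool_rot: [2.332, 2.102, 0.003]
contact_force: [2.4, -0.0, 0.7]
opening: 0.0219
grip_force: 88.2
```

>>> send_rows(rows=[[1.5,[-0.5,0,0],0],[1.5,[-1,0,0],0],[1.5,[-1.5,0,0],0],[1.5,[-1.5,0,0],0],[1.5,[-1.5,0,0],0],[1.5,[-1.2,0,0],0],[1.5,[-0.5,0,0],0],[1.5,[0,0,-1],0],[1.5,[0,0,-3],0],[1.5,[0,0,-4],0]])

```text
t: 16.8
tool_pos: [0.6198, -0.0004, 0.1208]
tool_rot: [-2.331, -2.103, 0.002]
contact_force: [-0.3, -0.6, -0.4]
opening: 0.022
grip_force: 88.1
```

```bash
python3 -c "
from h import *
d=ctrl.get_image('top')
s=ctrl.get_image('side')
for n,e in(('top',d),('side',s)):
  for c,z in (('orange',.135),('green',.082)):print(n,c,*blobs(e,c,z),sep='\n ')
to(520,-452+24,120,86.5)"
```

```text
top
 orange
 ([484, 233], [508.7, -444.8], 78, 22, 4.9)
top
 green
 ([228, 222], [552.1, 142.1], 189, 27, -5.8)
side
 orange
 ([388, 408], [475.4, -555.5], 74, 29, 4.8)
 ([361, 330], [486.7, -411.9], 38, 19, -23.9)
 ([214, 340], [265.7, -374.1], 134, 90, -12.9)
 ([358, 191], [641.9, 42.3], 92, 21, 71.4)
side
 green
 ([313, 195], [553.0, 134.2], 189, 43, -5.7)
t 16.90 pos [624.5  -0.9 127.5] open 22.0 F [ 0.6 -1.3  1.5] q6 -0.02 | turn 87.6 shift before turn [-43.56  -6.03   0.69] after turn [-7.84 43.27  0.69]
```

>>> send_rows(rows=[[1.5,[-3.5,-0.8,-0.5],0],[1.5,[-5,-1,-0.5],0],[1.5,[-5,-1,0],0],[1.5,[-5,-1,0],0],[1.5,[-5,-1,0],0],[1.5,[-5,-1,0],0],[1.5,[-5,-1,0],0],[1.5,[-5,-1,0],0],[1.5,[-4.9,-0.9,0],0],[1.5,[0,0,0],7.6]])

```text
t: 18.15
tool_pos: [0.4881, -0.4266, 0.1304]
tool_rot: [2.474, 1.935, -0.001]
contact_force: [0.7, 0.8, -0.6]
opening: 0.0222
grip_force: 88.0
```

>>> send_rows(rows=[[1.5,[0,0,0],10],[1.5,[0,0,0],10],[1.5,[0,0,0],10],[1.5,[0,0,0],10],[1.5,[0,0,0],10],[1.5,[0,0,0],10],[1.5,[0,0,0],10],[1.5,[0,0,0],10],[1.5,[0,0,0],0],[1.5,[0,0,0],0]])

```text
t: 19.4
tool_pos: [0.4893, -0.4234, 0.1303]
tool_rot: [-3.14, 0.092, 0.0]
contact_force: [0.7, -0.4, -1.6]
opening: 0.0222
grip_force: 88.0
```

```bash
python3 -c "
from h import *
s=ctrl.get_image('side')
for z in (.135,.028):print(*blobs(s,'orange',z),sep='\n ')
to(498,-452+24.5,7,86.5)
cv2.imwrite('pics/t4.png',s['frame'][200:,200:,::-1])"
```

```text
([388, 408], [475.3, -554.8], 74, 30, 4.9)
 ([354, 333], [474.2, -416.3], 46, 20, 72.3)
 ([213, 340], [264.9, -376.5], 134, 87, -13.8)
 ([391, 331], [534.3, -425.9], 66, 33, 34.6)
([388, 408], [516.4, -483.2], 90, 37, 4.9)
 ([354, 333], [515.0, -314.8], 56, 25, 72.3)
 ([213, 340], [260.7, -266.4], 163, 106, -13.8)
 ([391, 331], [588.1, -326.5], 81, 41, 34.6)
t 19.45 pos [ 489.3 -423.5  130.4] open 22.2 F [ 0.2 -0.2 -0.5] q6 0.80 | turn 0.1 shift before turn [ 0.89  0.35 12.34] after turn [ 0.89  0.35 12.34]
```

View pics/t4.png

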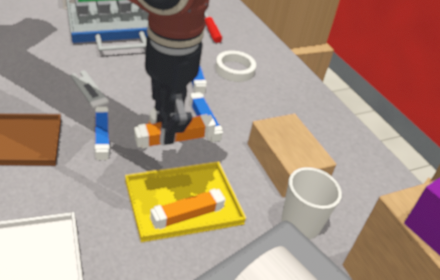

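>>> send_rows(rows=[[1.5,[1.7,0.35,2],0],[1.5,[0,0,3],0],[1.5,[0,0,3],0],[1.5,[0,0,2.5],0],[1.5,[0,0,1.3],0],[1.5,[0,0,0.5],0],[1.5,[0,0,0],0],[3.1,[0,0,0],0],[3.1,[0,0,0],0],[3.1,[0,0,-1],0]])

```text
t: 20.7
tool_pos: [0.5055, -0.4277, 0.0169]
tool_rot: [-3.139, 0.097, 0.002]
contact_force: [-0.5, -1.1, 0.9]
opening: 0.0308
grip_force: 0.0
```

>>> send_rows(rows=[[3.1,[0,0,-4],0],[3.1,[0,0,-5],0],[4,[-5,-2,0],0],[4,[-5,-2,0],0]])

```text
t: 21.2
tool_pos: [0.4084, -0.3826, 0.1097]
tool_rot: [3.137, -0.095, 0.003]
contact_force: [-0.1, -0.0, -0.2]
opening: 0.0401
grip_force: 0.0
```

```bash
python3 -c "
from h import *
s=ctrl.get_image('side')
print(*blobs(s,'orange',.028),sep='\n ')
d=ctrl.get_image('top')
print(*blobs(d,'orange',.028),sep='\n ')
print(*blobs(d,'blue',.024),sep='\n ')
to(634,-278,100,0)
cv2.imwrite('pics/t5.png',s['frame'][200:,200:,::-1])"
```

```text
([384, 396], [518.6, -462.4], 90, 88, 86.6)
 ([360, 330], [530.1, -309.6], 46, 24, -24.4)
 ([212, 341], [260.4, -267.9], 163, 103, -13.6)
([484, 229], [528.2, -476.3], 64, 24, 4.9)
 ([465, 232], [521.8, -429.7], 84, 24, -4.7)
([402, 273], [424.3, -274.5], 84, 23, 76.8)
 ([402, 188], [633.3, -278.6], 82, 25, 86.6)
 ([274, 228], [542.6, 38.8], 236, 9, -6.0)
 ([346, 174], [670.9, -141.1], 83, 25, 77.5)
 ([167, 95], [880.5, 302.0], 28, 27, -0.0)
t 21.30 pos [ 404.1 -378.5  105.4] open 40.2 F [ 0.3  0.3 -1.1] q6 0.75 | turn 86.4 shift before turn [ 22.32 -11.47   0.48] after turn [-10.04 -22.99   0.48]
```

View pics/t5.png

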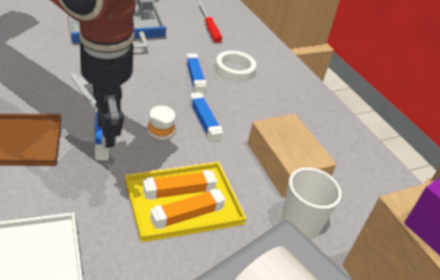

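```bash
python3 -c "
from h import *
to(632.5,-306.5,105,-3)"
```

```text
t 21.30 pos [ 404.1 -378.5  105.4] open 40.2 F [ 0.3  0.3 -1.1] q6 0.75 | turn 89.4 shift before turn [22.34 -8.62 -0.03] after turn [ -8.38 -22.43  -0.03]
```

>>> send_rows(rows=[[4,[4.5,-1.7,0],0],[4,[4.5,-1.7,0],0],[4,[4.5,-1.7,0],0],[4,[4.5,-1.7,0],0],[4,[4.3,-1.8,0],0],[4,[0,0,0],-10],[4,[0,0,0],-10],[4,[0,0,0],-10],[4,[0,0,0],-10],[4,[0,0,0],-10]], newtons=90)

```text
t: 22.55
tool_pos: [0.6374, -0.3104, 0.1084]
tool_rot: [2.882, 1.247, 0.001]
contact_force: [-0.9, 0.6, 0.0]
opening: 0.04
grip_force: 0.0
```

>>> send_rows(rows=[[4,[0,0,0],-10],[4,[0,0,1],-10],[4,[0,0,1],-10],[4,[0,0,1],-10.6],[4,[0,0,0],0]])

```text
t: 23.18
tool_pos: [0.6366, -0.3099, 0.077]
tool_rot: [-2.279, -2.161, 0.0]
contact_force: [-0.1, -0.4, -0.4]
opening: 0.0399
grip_force: 0.0
```

```bash
python3 -c "
from h import *
s=ctrl.get_image('side');print(*blobs(s,'blue',.024))
to(632.5,-306.5,2,-3)"
```

```text
([302, 328], [425.7, -272.3], 78, 21, 76.5) ([404, 314], [630.6, -282.2], 90, 32, 87.6) ([318, 234], [543.4, 37.6], 235, 38, -5.2) ([188, 130], [237.5, 886.9], 83, 39, 89.6) ([98, 75], [-257.7, 1960.5], 372, 106, -82.6)
t 23.23 pos [ 636.9 -310.1   77.7] open 39.8 F [ 0.4 -0.7 -0.8] q6 -0.50 | turn -0.1 shift before turn [ 0.34 -0.46  7.57] after turn [ 0.34 -0.46  7.57]
```

>>> send_rows(rows=[[4,[0.3,-0.46,2],0],[4,[0,0,2.5],0],[4,[0,0,2],0],[4,[0,0,1],0],[3.2,[0,0,0],0],[1.5,[0,0,0],0],[1.5,[0,0,0],0],[1.5,[0,0,0],0],[1.5,[0,0,0],0]])

```text
t: 24.35
tool_pos: [0.6324, -0.307, 0.0031]
tool_rot: [2.277, 2.163, 0.0]
contact_force: [0.2, -0.1, -0.5]
opening: 0.0219
grip_force: 88.9
```

>>> send_rows(rows=[[1.5,[0,0,-1],0],[1.5,[0,0,-3],0],[1.5,[0,0,-3],0],[1.5,[0,0,-3],0],[1.5,[0,0,0],0]])

```text
t: 24.98
tool_pos: [0.6342, -0.3082, 0.107]
tool_rot: [2.272, 2.159, 0.003]
contact_force: [0.4, -0.5, -0.5]
opening: 0.0222
grip_force: 88.8
```

```bash
python3 -c "
from h import *
s=ctrl.get_image('side');print(*blobs(s,'blue',.122))
d=ctrl.get_image('top');print(*blobs(d,'blue',.122))
to(620,-15,80,-5.9)"
```

```text
([302, 328], [402.9, -371.5], 65, 17, 76.5) ([419, 278], [644.4, -296.0], 41, 18, 62.3) ([395, 270], [609.9, -259.7], 66, 24, 77.7) ([318, 234], [501.7, -111.6], 197, 32, -5.2) ([188, 130], [245.1, 600.6], 70, 32, 89.6) ([97, 76], [-177.2, 1503.2], 310, 75, -82.3)
([274, 228], [532.0, 31.7], 219, 8, -5.7) ([346, 174], [651.2, -135.4], 77, 23, 77.5) ([167, 95], [846.0, 276.2], 26, 25, -0.7)
t 25.07 pos [ 631.9 -306.7  102.3] open 22.4 F [ 0.1  0.3 -0.6] q6 -0.51 | turn 3.0 shift before turn [29.08 -2.68  2.23] after turn [28.9  -4.18  2.23]
```

>>> send_rows(rows=[[1.5,[4,-0.4,0],3],[1.5,[5,-0.7,0.5],0],[1.5,[5,-0.7,0.5],0],[1.5,[5,-0.7,0.5],0],[1.5,[5,-0.7,0.5],0],[1.5,[4,-0.5,0],0],[1.5,[0,0,0],0]])

```text
t: 25.95
tool_pos: [0.6202, -0.0217, 0.0799]
tool_rot: [-2.327, -2.106, 0.004]
contact_force: [0.6, 0.4, -0.8]
opening: 0.0223
grip_force: 88.7
```

```bash
python3 -c "
from h import *
to(621.3,-4,44.5,-5.9)
s=ctrl.get_image('side')
d=ctrl.get_image('top')
for n,e in(('s',s),('t',d)):print(n,blobs(e,'blue',.102),blobs(e,'green',.082))
cv2.imwrite('pics/t6.png',cv2.resize(s['frame'][120:300,220:460,::-1],None,fx=2.5,fy=2.5,interpolation=2))"
```

```text
t 25.95 pos [620.2 -21.7  79.9] open 22.3 F [ 0.6  0.4 -0.8] q6 -0.06 | turn 0.2 shift before turn [ 1.77 -0.05  3.54] after turn [ 1.77 -0.05  3.54]
s [([302, 328], [407.6, -351.2], 68, 18, 76.5), ([395, 269], [620.6, -236.5], 65, 22, 76.7), ([318, 234], [507.8, -80.2], 199, 33, -5.8), ([2, 199], [-229.1, 269.9], 200, 16, -73.1), ([112, 74], [-115.1, 1598.5], 312, 43, -82.7)] [([307, 196], [534.3, 136.7], 151, 42, -5.8)]
t [([403, 273], [422.6, -262.3], 79, 22, 77.5), ([276, 192], [618.5, 28.9], 35, 25, 34.3), ([346, 174], [655.5, -135.5], 81, 23, 77.5), ([167, 95], [853.0, 281.4], 27, 26, -0.0)] [([228, 222], [552.1, 142.4], 189, 27, -5.8)]
```

View pics/t6.png

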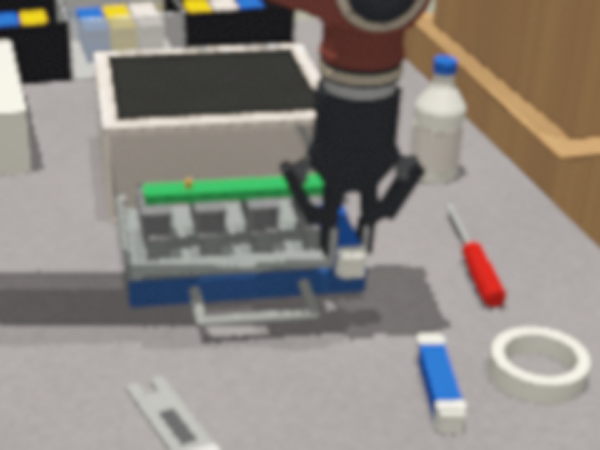

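>>> send_rows(rows=[[1.5,[1,0,1.5],0],[1.5,[0.7,0,1.5],0],[1.5,[0,0,0.5],0],[1.5,[0,0,0],0],[1.5,[0.7,0,0],0],[1.5,[1,0,0],0],[1.5,[1,0,0],0],[1.5,[1,0,0],0],[1.5,[0,0,0],0]])

```text
t: 27.18
tool_pos: [0.6278, 0.0303, 0.0477]
tool_rot: [-2.332, -2.104, -0.001]
contact_force: [-0.4, -0.0, -0.8]
opening: 0.0223
grip_force: 88.8
```

```bash
python3 -c "
from h import *
to(629.6,75.7,44.5,-5.9)"
```

```text
t 27.18 pos [627.8  30.3  47.7] open 22.3 F [-0.4 -0.  -0.8] q6 0.03 | turn 0.0 shift before turn [ 4.53 -0.29  0.32] after turn [ 4.53 -0.29  0.32]
```

```bash
python3 - <<'E'
s=open('h.py').read()
s=s.replace('def to(x,y,z,axis=None):','def to(x,y,z,axis=None,n=0):').replace('o=ctrl.get_obs(); M=','''o=ctrl.get_obs(); P=[o["tool_pos"]]
    for _ in range(n): ctrl.get_image("top"); P.append(ctrl.get_obs()["tool_pos"])
    if n: print("spread mm",(np.std(P,0)*1000).round(1)); o["tool_pos"]=np.mean(P,0)
    M=''')
open('h.py','w').write(s)
from h import *
to(629.6,75.7,44.5,-5.9,5)
E
```

```text
spread mm [0.1 0.4 0.1]
t 27.18 pos [627.6  29.7  47.5] open 22.3 F [-0.4 -0.  -0.8] q6 0.03 | turn 0.0 shift before turn [ 4.6  -0.27  0.3 ] after turn [ 4.6  -0.27  0.3 ]
```

```bash
python3 -c "
from h import *
to(629.6,75.7,44.5,-5.9)
s=ctrl.get_image('side')
d=ctrl.get_image('top')
print(blobs(d,'blue',.065),blobs(d,'green',.082))
a=cv2.resize(d['frame'][160:290,180:340,::-1],(560,455),interpolation=2);b=cv2.resize(s['frame'][170:260,250:390,::-1],None,fx=4,fy=4,interpolation=2)
cv2.imwrite('pics/t7.png',cv2.vconcat([a[:230],b]))"
```

```text
t 27.43 pos [627.5  29.2  47.4] open 22.1 F [-0.6  0.2  0.2] q6 0.03 | turn -0.0 shift before turn [ 4.65 -0.27  0.29] after turn [ 4.65 -0.27  0.29]
[([403, 273], [423.5, -268.0], 81, 22, 77.5), ([346, 174], [662.7, -138.7], 81, 24, 77.5), ([167, 94], [866.1, 290.0], 29, 25, 25.8)] [([222, 221], [553.4, 155.6], 189, 27, -5.7)]
```

View pics/t7.png

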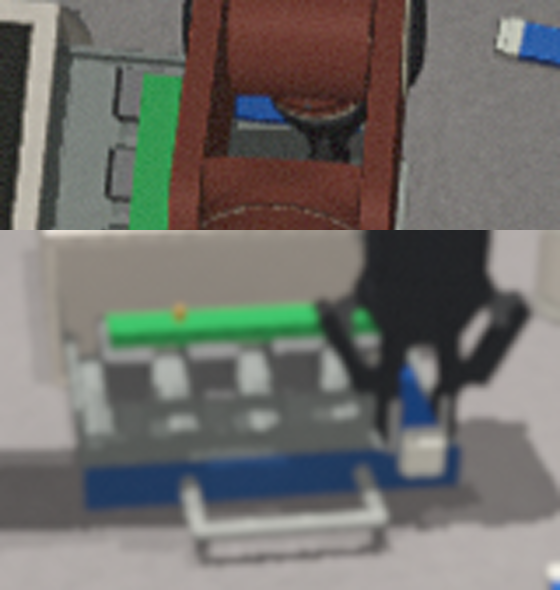

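The case tip caught the sleeve rim and pushed the drawer in about 13 mm. I'll back off and correct the alignment.

>>> send_rows(rows=[[1.5,[-1,-0.1,0],0],[1.5,[-1,-0.1,0],0],[1.5,[0,0,0],0],[1.5,[0,0,0],0]])

```text
t: 28.02
tool_pos: [0.6236, 0.0092, 0.0476]
tool_rot: [-2.334, -2.103, -0.0]
contact_force: [-0.0, 0.3, -0.3]
opening: 0.0222
grip_force: 88.8
```

```bash
python3 -c "
from h import *
to(631.0,89.2,44.3,-5.9,4)
s=ctrl.get_image('side');m=mask(s,'blue')[190:250,330:375];print(cv2.boundingRect(m))
f=cv2.cvtColor(s['frame'],cv2.COLOR_RGB2HSV)"
```

```text
spread mm [0.  0.2 0. ]
t 28.02 pos [623.6   9.5  47.6] open 22.2 F [-0.   0.3 -0.3] q6 -0.00 | turn -0.1 shift before turn [ 8.01 -0.1   0.33] after turn [ 8.01 -0.09  0.33]
(0, 18, 29, 27)
```

>>> send_rows(rows=[[1.5,[0,-0.1,0.35],0],[1.5,[0,0,0],0],[1.5,[0,0,0],0],[1.5,[0.5,0,0],0],[1.5,[0.7,0,0],0],[1.5,[0.7,0,0],0],[1.5,[0.7,0,0],0],[1.5,[0.7,0,0],0],[1.5,[0,0,0],0],[1.5,[0,0,0],0]])

```text
t: 29.52
tool_pos: [0.626, 0.0423, 0.044]
tool_rot: [2.333, 2.104, -0.0]
contact_force: [-0.6, 0.3, -0.8]
opening: 0.0221
grip_force: 88.8
```

```bash
python3 -c "
from h import *
to(631.0,89.2,44.3,-5.9)
d=ctrl.get_image('top')
print(blobs(d,'blue',.065),blobs(d,'green',.082))"
```

```text
t 29.52 pos [626.   42.3  44. ] open 22.1 F [-0.6  0.3 -0.8] q6 0.05 | turn -0.0 shift before turn [ 4.71  0.01 -0.03] after turn [ 4.71  0.01 -0.03]
[([403, 273], [423.4, -268.2], 81, 22, 77.5), ([346, 174], [662.7, -138.7], 81, 24, 77.5), ([167, 94], [866.1, 290.0], 29, 25, 25.8)] [([220, 222], [553.5, 155.8], 189, 27, -5.6)]
```

>>> send_rows(rows=[[1.5,[0.7,0,0],0],[1.5,[0.8,0,0],0],[1.5,[0.8,0,0],0],[1.5,[0.8,0,0],0],[1.5,[0.8,0,0],0],[1.5,[0.8,0,0],0],[1.5,[0.5,0,0],0],[1.5,[0.3,0,0],0],[1.5,[0,0,0],0],[1.5,[0,0,0],0]])

```text
t: 30.82
tool_pos: [0.632, 0.0972, 0.0442]
tool_rot: [2.333, 2.103, 0.001]
contact_force: [1.8, -1.1, -0.1]
opening: 0.022
grip_force: 88.8
```

```bash
python3 -c "
from h import *
to(631.0,89.2,44.3,-5.9)
d=ctrl.get_image('top')
print(blobs(d,'green',.082))"
```

```text
t 30.82 pos [632.   97.2  44.2] open 22.0 F [ 1.8 -1.1 -0.1] q6 0.14 | turn -0.0 shift before turn [-0.8  -0.01 -0.01] after turn [-0.8  -0.01 -0.01]
[]
```

>>> send_rows(rows=[[3.4,[0,0,0],0],[3.4,[0,0,0],0],[3.4,[0,0,-2],0],[3.4,[0,0,-4],0],[4,[-4,0,-2],0],[4,[-5,0,0],0],[4,[-5,0,0],0],[4,[-5,0,0],0]])

```text
t: 31.88
tool_pos: [0.6124, -0.0933, 0.1261]
tool_rot: [2.332, 2.103, 0.002]
contact_force: [0.3, -0.2, 0.4]
opening: 0.04
grip_force: 0.0
```

```bash
python3 -c "
from h import *
d=ctrl.get_image('top');s=ctrl.get_image('side')
print(blobs(d,'blue',.065),blobs(d,'green',.082))
for e in(d,s):print(*blobs(e,'blue',.024))
to(664,-169,100,-12.5)"
```

```text
[([403, 273], [423.4, -268.2], 81, 22, 77.6), ([246, 190], [629.9, 102.4], 43, 25, 84.1), ([267, 214], [570.5, 52.1], 169, 8, -5.6), ([167, 95], [865.6, 289.8], 30, 25, 25.7)] [([220, 221], [554.0, 162.0], 189, 27, -5.8)]
([403, 273], [424.3, -274.5], 84, 23, 77.6) ([246, 190], [637.1, 107.4], 45, 25, 84.1) ([267, 214], [575.9, 55.6], 175, 9, -5.6) ([167, 95], [880.0, 300.5], 31, 26, 25.7)
([302, 328], [425.7, -272.3], 78, 21, 76.5) ([395, 269], [670.0, -140.6], 75, 27, 76.5) ([317, 230], [544.7, 58.5], 235, 38, -5.8) ([1, 200], [-306.1, 434.8], 220, 13, -73.1) ([188, 130], [237.5, 886.9], 83, 39, 89.6)
t 31.98 pos [612.2 -96.1 126. ] open 40.2 F [-0.4  0.4  1. ] q6 -0.17 | turn 6.3 shift before turn [-6.68  5.93  2.63] after turn [-5.99  6.63  2.63]
```

>>> send_rows(rows=[[4,[-3.3,3,0],0],[4,[-3.3,3,0],0],[4,[0,0,3],6.3],[4,[0,0,3],0],[4,[0,0,0],0],[4,[0,0,0],0]])

```text
t: 32.72
tool_pos: [0.666, -0.1634, 0.066]
tool_rot: [2.443, 1.972, 0.002]
contact_force: [1.0, 0.2, 0.8]
opening: 0.0398
grip_force: 0.0
```

```bash
python3 -c "
from h import *
to(665,-168.3,3,-12.5)"
```

```text
t 32.73 pos [ 666.  -163.4   66. ] open 39.8 F [1.  0.2 0.8] q6 -0.14 | turn 0.3 shift before turn [-0.5 -0.   6.3] after turn [-0.5 -0.   6.3]
```

>>> send_rows(rows=[[4,[-0.5,0,2.5],0],[4,[0,0,2.5],0],[3.4,[0,0,1.2],0],[3.2,[0,0,0],0],[3.2,[0,0,0],0],[1.5,[0,0,0],0],[1.5,[0,0,0],0],[1.5,[0,0,0],0],[1.5,[0,0,0],0],[1.5,[0,0,0],0]])

```text
t: 33.98
tool_pos: [0.6655, -0.1692, 0.0043]
tool_rot: [2.443, 1.97, 0.003]
contact_force: [-0.7, -0.0, 5.4]
opening: 0.0221
grip_force: 89.5
```

>>> send_rows(rows=[[1.5,[0,0,-1],0],[1.5,[0,0,-3],0],[1.5,[0,0,-4],0],[1.5,[0,0,0],0],[1.5,[0,0,0],-6.6],[1.5,[0,0,0],0],[1.5,[0,0,0],0]])

```text
t: 34.85
tool_pos: [0.6632, -0.1684, 0.0809]
tool_rot: [-2.328, -2.107, 0.001]
contact_force: [-0.4, -0.9, -0.4]
opening: 0.0217
grip_force: 88.7
```

```bash
python3 -c "
from h import *
to(566.9,15,75,-5.9)"
```

```text
t 34.85 pos [ 663.2 -168.4   80.9] open 21.7 F [-0.4 -0.9 -0.4] q6 -0.26 | turn 0.2 shift before turn [ 17.29 -11.41   0.62] after turn [ 17.25 -11.46   0.62]
```

>>> send_rows(rows=[[1.5,[4,-2.8,0],0],[1.5,[4.5,-3,0],0],[1.5,[4.5,-3,0],0],[1.5,[4.5,-2.6,0],0],[1.5,[0,0,1],0],[1.5,[0,0,1.5],0],[1.5,[0,0,0],0],[1.5,[0,0,0],0],[1.5,[0,0,0],0]])

```text
t: 35.98
tool_pos: [0.5682, 0.016, 0.0574]
tool_rot: [2.329, 2.108, 0.001]
contact_force: [1.2, -0.3, 0.2]
opening: 0.022
grip_force: 88.7
```

```bash
python3 -c "
from h import *
to(578.8-2.9,129.3-27.9,45.4,-5.9,2)"
```

```text
spread mm [0.1 0.1 0. ]
t 35.98 pos [568.2  16.1  57.5] open 22.0 F [ 1.2 -0.3  0.2] q6 -0.00 | turn 0.2 shift before turn [ 8.56 -0.08  1.21] after turn [ 8.56 -0.11  1.21]
```

>>> send_rows(rows=[[1.5,[0,-0.1,1.2],0.2],[1.5,[0,0,0],0],[1.5,[0,0,0],0],[1.5,[1,0,0],0],[1.5,[1,0,0],0],[1.5,[0.7,0,0],0],[1.5,[0.7,0,0],0],[1.5,[0.6,0,0],0],[1.5,[0,0,0],0],[1.5,[0,0,0],0]])

```text
t: 37.33
tool_pos: [0.5708, 0.0566, 0.0451]
tool_rot: [2.332, 2.105, 0.0]
contact_force: [0.2, -0.1, -0.8]
opening: 0.0225
grip_force: 88.7
```

```bash
python3 -c "
from h import *
to(578.8-2.9,129.3-27.9,45.4,-5.9)
d=ctrl.get_image('top')
print(blobs(d,'blue',.065),blobs(d,'green',.082))"
```

```text
t 37.33 pos [570.8  56.6  45.1] open 22.5 F [ 0.2 -0.1 -0.8] q6 0.07 | turn 0.1 shift before turn [ 4.51  0.06 -0.03] after turn [ 4.51  0.05 -0.03]
[([403, 273], [423.4, -268.2], 81, 22, 77.5), ([167, 94], [866.6, 290.6], 28, 26, 45.5)] [([215, 221], [555.3, 171.9], 188, 9, -5.0)]
```

>>> send_rows(rows=[[1.5,[0.7,0.05,0],0],[1.5,[0.8,0,0],0],[1.5,[0.8,0,0],0],[1.5,[0.8,0,0],0],[1.5,[0.8,0,0],0],[1.5,[0.7,0,0],0],[1.5,[0.5,0,0],0],[1.5,[0,0,0],0],[1.5,[0,0,0],0]])

```text
t: 38.5
tool_pos: [0.5767, 0.1077, 0.0452]
tool_rot: [-2.332, -2.105, -0.002]
contact_force: [2.7, 1.6, -1.5]
opening: 0.0217
grip_force: 88.7
```

>>> send_rows(rows=[[3.4,[0,0,0],0],[3.4,[0,0,0],0],[3.4,[0,0,-2],0],[3.4,[0,0,-4],0],[4,[-4,0,-2],0],[4,[-5,0,0],0],[4,[-5,0,0],0],[4,[-5,0,0],0],[4,[0,0,0],0],[4,[0,0,0],0]])

```text
t: 39.75
tool_pos: [0.5574, -0.0815, 0.1261]
tool_rot: [2.332, 2.105, 0.002]
contact_force: [-0.0, 0.7, -0.2]
opening: 0.0399
grip_force: 0.0
```

```bash
python3 -c "
from h import *
d=ctrl.get_image('top');s=ctrl.get_image('side')
print(*blobs(d,'blue',.065),blobs(d,'green',.082),sep='\n')
for e in(d,s):print(*blobs(e,'blue',.024))
to(418.2,-301.8,110,-12.5)"
```

```text
([403, 273], [423.4, -268.2], 81, 22, 77.5)
([241, 212], [575.3, 114.7], 43, 24, 83.2)
([243, 190], [630.2, 108.8], 44, 25, 84.5)
([264, 224], [548.0, 60.5], 215, 8, -5.8)
([167, 94], [866.0, 291.2], 27, 27, -0.7)
[([217, 221], [554.8, 168.3], 189, 27, -5.9)]
([403, 273], [424.3, -274.5], 84, 23, 77.5) ([241, 212], [580.8, 120.1], 45, 25, 83.2) ([243, 190], [637.4, 114.0], 45, 25, 84.5) ([264, 224], [552.7, 64.2], 221, 8, -5.8) ([167, 94], [880.5, 302.0], 28, 27, -0.7)
([302, 328], [425.7, -272.3], 78, 21, 76.5) ([283, 231], [459.3, 72.8], 60, 36, -5.4) ([330, 227], [578.4, 62.4], 169, 40, -5.5) ([345, 202], [655.4, 181.8], 54, 28, 73.0) ([2, 186], [-336.2, 545.7], 450, 21, -73.1) ([188, 130], [237.5, 886.9], 83, 39, 89.6) ([110, 74], [-186.6, 1965.8], 364, 75, -81.3)
t 39.85 pos [557.3 -80.7 125.6] open 39.6 F [0.2 1.3 0.1] q6 -0.18 | turn 6.7 shift before turn [-23.4  -11.62   1.55] after turn [-24.6   -8.79   1.55]
```

>>> send_rows(rows=[[4,[-4.7,-2.3,0],0],[4,[-4.7,-2.3,0],0],[4,[-4.7,-2.3,0],0],[4,[-4.7,-2.3,0],0],[4,[-4.6,-2.4,0],0],[4,[0,0,3],6.7],[4,[0,0,3],0],[4,[0,0,0],0],[4,[0,0,0],0],[4,[0,0,0],0]])

```text
t: 41.1
tool_pos: [0.4191, -0.3032, 0.0669]
tool_rot: [2.447, 1.965, 0.001]
contact_force: [-0.2, 0.6, -0.6]
opening: 0.0397
grip_force: 0.0
```

```bash
python3 -c "
from h import *
to(418.2,-301.8,3.5,-12.5)
print(*blobs(ctrl.get_image('side'),'blue',.024)[:2])"
```

```text
t 41.10 pos [ 419.1 -303.2   66.9] open 39.7 F [-0.2  0.6 -0.6] q6 -0.55 | turn 0.0 shift before turn [ 0.13 -0.14  6.34] after turn [ 0.13 -0.14  6.34]
([301, 328], [426.2, -272.4], 78, 22, 77.6) ([343, 226], [614.4, 57.6], 96, 37, -5.8)
```

>>> send_rows(rows=[[4,[0.1,-0.1,2.5],0],[4,[0,0,2.6],0],[3.4,[0,0,1.2],0],[3.2,[0,0,0],0],[3.2,[0,0,0],0],[1.5,[0,0,0],0],[1.5,[0,0,0],0],[1.5,[0,0,0],0],[1.5,[0,0,0],0],[1.5,[0,0,0],0]])

```text
t: 42.4
tool_pos: [0.4183, -0.3026, 0.0038]
tool_rot: [2.448, 1.964, 0.001]
contact_force: [-0.5, 1.4, 5.7]
opening: 0.0222
grip_force: 89.7
```

>>> send_rows(rows=[[1.5,[0,0,-1],0],[1.5,[0,0,-3],0],[1.5,[0,0,-4],0],[1.5,[0,0,0],0],[1.5,[0,0,0],-6.6],[1.5,[0,0,0],0],[1.5,[0,0,0],0]])

```text
t: 43.28
tool_pos: [0.4166, -0.301, 0.0811]
tool_rot: [-2.334, -2.101, 0.0]
contact_force: [0.0, 1.0, 0.8]
opening: 0.0222
grip_force: 89.0
```

```bash
python3 -c "
from h import *
to(512.4,28,75,-5.9)"
```

```text
t 43.27 pos [ 416.6 -301.    81.1] open 22.2 F [0.  1.  0.8] q6 -0.67 | turn -0.1 shift before turn [33.72  6.08  0.63] after turn [33.71  6.15  0.63]
```

>>> send_rows(rows=[[1.5,[4.5,0.8,0],0],[1.5,[5,0.9,0],0],[1.5,[5,0.9,0],0],[1.5,[5,0.9,0],0],[1.5,[5,0.9,0],0],[1.5,[5,0.9,0],0],[1.5,[4,0.8,0],0],[1.5,[0,0,2],0],[1.5,[0,0,0],0],[1.5,[0,0,0],0]])

```text
t: 44.52
tool_pos: [0.5123, 0.025, 0.0621]
tool_rot: [-2.334, -2.102, 0.0]
contact_force: [-0.4, -0.1, -1.1]
opening: 0.0222
grip_force: 88.9
```

```bash
python3 -c "
from h import *
to(523.8-2.9,141.4-27.9,45.0,-5.9,2)"
```

```text
spread mm [0.2 0.1 0.3]
t 44.52 pos [512.6  24.9  62.4] open 22.2 F [-0.4 -0.1 -1.1] q6 0.01 | turn -0.1 shift before turn [ 8.9  -0.1   1.74] after turn [ 8.9  -0.08  1.74]
```

>>> send_rows(rows=[[1.5,[0,-0.08,1.72],-0.1],[1.5,[0,0,0],0],[1.5,[0,0,0],0],[1.5,[1,0,0],0],[1.5,[1,0,0],0],[1.5,[0.8,0,0],0],[1.5,[0.7,0,0],0],[1.5,[0.7,0,0],0],[1.5,[0,0,0],0],[1.5,[0,0,0],0]])

```text
t: 45.88
tool_pos: [0.516, 0.0673, 0.0449]
tool_rot: [2.332, 2.105, 0.0]
contact_force: [-0.0, -0.2, -1.4]
opening: 0.0223
grip_force: 88.9
```

```bash
python3 -c "
from h import *
to(523.8-2.9,141.4-27.9,45.0,-5.9)
d=ctrl.get_image('top')
print(blobs(d,'blue',.065),blobs(d,'green',.082))"
```

```text
t 45.88 pos [516.   67.3  44.9] open 22.3 F [-0.  -0.2 -1.4] q6 0.09 | turn 0.1 shift before turn [ 4.65  0.02 -0.01] after turn [ 4.65  0.01 -0.01]
[([243, 190], [630.2, 108.8], 44, 24, 84.8), ([167, 94], [866.6, 290.6], 28, 26, 45.5)] [([214, 218], [554.8, 168.4], 189, 26, -5.9)]
```

>>> send_rows(rows=[[1.5,[0.7,0,0],0],[1.5,[0.8,0,0],0],[1.5,[0.8,0,0],0],[1.5,[0.8,0,0],0],[1.5,[0.8,0,0],0],[1.5,[0.8,0,0],0],[1.5,[0.5,0,0],0],[1.5,[0,0,0],0],[1.5,[0,0,0],0]])

```text
t: 47.05
tool_pos: [0.5217, 0.1196, 0.0451]
tool_rot: [2.332, 2.105, 0.003]
contact_force: [4.7, 1.1, -1.6]
opening: 0.022
grip_force: 88.9
```

>>> send_rows(rows=[[3.4,[0,0,0],0],[3.4,[0,0,0],0],[3.4,[0,0,-2],0],[3.4,[0,0,-4],0],[4,[-4,0,-2],0],[5,[-5,0,0],0],[5,[-5,0,0],0],[5,[-5,4,0],0],[5,[0,5,0],0],[5,[0,5,0],0]])

```text
t: 48.3
tool_pos: [0.6409, -0.084, 0.1245]
tool_rot: [-2.332, -2.102, 0.001]
contact_force: [-0.8, -0.3, 0.1]
opening: 0.0502
grip_force: 0.0
```

```bash
cat > blade.py <<'E'
from h import *
d=ctrl.get_image('top');s=ctrl.get_image('side')
print(*blobs(d,'blue',.065),blobs(d,'green',.082),sep='\n')
print(*blobs(s,'blue',.065),sep='\n')
f=cv2.cvtColor(d['frame'],cv2.COLOR_RGB2HSV).astype(int)
u=d['frame'].astype(int)[255:290,312:375]
g=cv2.cvtColor(u.astype(np.uint8),cv2.COLOR_RGB2GRAY)
m=(g>140).astype(np.uint8)
for k in cv2.findContours(m,0,1)[0]:
    if cv2.contourArea(k)<40: continue
    w=ray2plane(d,k.reshape(-1,2)+[312,255],.005)*1000
    print('blade',cv2.minAreaRect(w.astype(np.float32)),len(k))
a=cv2.resize(d['frame'][150:300,180:400,::-1],None,fx=3.5,fy=3.5,interpolation=2)
cv2.imwrite('pics/t8.png',a)
to(468,-130,100,None)
E
python3 blade.py
```

```text
([236, 235], [520.4, 126.4], 44, 23, 81.7)
([238, 212], [575.7, 120.4], 43, 24, 82.5)
([240, 189], [631.1, 115.1], 43, 24, 82.6)
([261, 222], [551.9, 66.2], 207, 8, -5.7)
([167, 94], [866.6, 290.5], 28, 26, 43.8)
[([214, 221], [555.4, 174.4], 189, 27, -5.8)]
([283, 229], [447.1, 13.2], 54, 32, -5.8)
([317, 227], [528.5, 5.7], 95, 37, -7.4)
([351, 224], [610.3, -2.3], 52, 37, -12.9)
([2, 187], [-291.6, 444.8], 410, 22, -73.1)
([188, 130], [240.7, 767.1], 77, 36, 89.6)
blade ((431.07501220703125, -134.60723876953125), (37.83599853515625, 107.22452545166016), 12.82752513885498) 108
t 48.40 pos [642.8 -83.8 123.3] open 49.7 F [-0.2 -0.  -0.1] q6 -0.14 | turn 0 shift before turn [ -6.39 -16.91   2.35] after turn [ -6.39 -16.91   2.35]
```

View pics/t8.png

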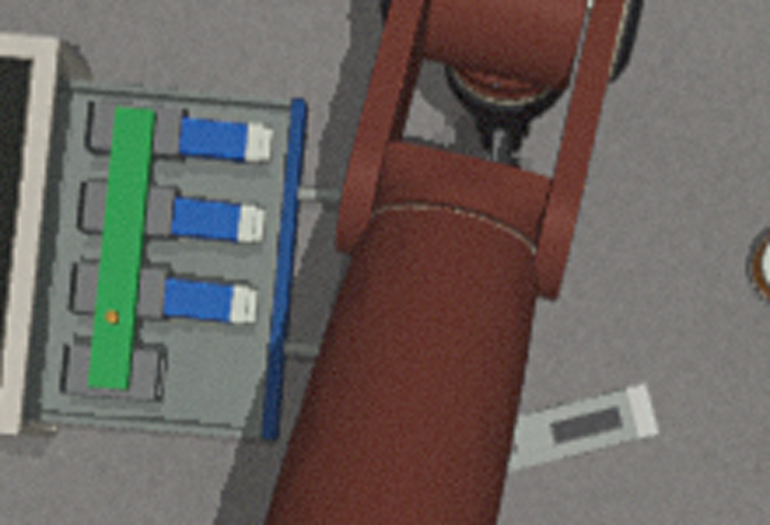

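```bash
python3 -c "
from h import *
d=dict(np.load('top0.npz'))
u=d['frame'][252:295,308:375]; g=cv2.cvtColor(u,cv2.COLOR_RGB2GRAY); print(np.median(g))
for th in(130,140,150):
  m=cv2.morphologyEx((g>th).astype(np.uint8),3,np.ones((3,3)))
  for k in cv2.findContours(m,0,1)[0]:
    if cv2.contourArea(k)>100: print(th,cv2.minAreaRect((ray2plane(d,k.reshape(-1,2)+[308,252],.005)*1000).astype(np.float32)))
"
```

```text
114.0
130 ((429.62860107421875, -128.45916748046875), (37.8343505859375, 119.8731689453125), 12.873982429504395)
140 ((429.27392578125, -128.47439575195312), (37.23784255981445, 119.72129821777344), 12.927042007446289)
```

```bash
python3 -c "
from h import *
d=ctrl.get_image('top')
f=d['frame'][225:260,200:235].astype(int); r,g,b=f[...,0],f[...,1],f[...,2]
m=((r>g)&(r>100)&(b<g)).astype(np.uint8)
for k in cv2.findContours(m,0,1)[0]:
  c=k.reshape(-1,2).mean(0)+[200,225];print(c,cv2.contourArea(k),ray2plane(d,c,.091)*1000)
print(blobs(d,'green',.082))
to(429.5,-128.5,60,12.9)"
```

```text
[222. 258.] 0.0 [[465.58065923 155.45524617]]
[204. 258.] 0.0 [[466.42595603 197.08765455]]
[220. 239.] 0.0 [[509.99231618 159.88745836]]
[211.71428571 240.14285714] 4.5 [[507.69568404 179.12318384]]
[225. 237.] 0.0 [[514.44667313 148.25245424]]
[203. 235.] 0.0 [[520.12091776 199.2997434 ]]
[226. 233.] 0.0 [[523.772979   145.87661941]]
[225.5 231. ] 0.0 [[528.48546   147.0128702]]
[205. 229.] 0.0 [[534.09059982 194.62711895]]
[221. 228.] 0.0 [[535.72606019 157.44064176]]
[206. 227.] 0.0 [[538.73864217 192.29290522]]
[([214, 221], [555.5, 174.6], 189, 27, -5.8)]
t 48.45 pos [640.8 -83.2 123.4] open 49.6 F [ 0.2 -0.5 -0.4] q6 -0.14 | turn -18.7 shift before turn [ -6.66 -20.54   6.4 ] after turn [  0.29 -21.59   6.4 ]
```

>>> send_rows(rows=[[5,[-1.7,-5.1,0],0],[5,[-1.7,-5.1,0],0],[5,[-1.6,-5.1,0],0],[5,[-1.6,-5.2,0],0],[5,[0,0,3],-10],[5,[0,0,3],-8.7],[4.8,[0,0,0],0],[4.8,[0,0,0],0],[4.8,[0,0,0],0]])

```text
t: 49.58
tool_pos: [0.4306, -0.1281, 0.0664]
tool_rot: [1.958, 2.454, 0.001]
contact_force: [0.3, 0.1, 0.6]
opening: 0.0481
grip_force: 0.0
```

```bash
python3 -c "
from h import *
to(429.5,-128.5,1,12.9)"
```

```text
t 49.58 pos [ 430.6 -128.1   66.4] open 48.1 F [0.3 0.1 0.6] q6 -0.68 | turn -0.1 shift before turn [-0.   -0.13  6.54] after turn [-0.   -0.13  6.54]
```

>>> send_rows(rows=[[4.8,[0,-0.13,3],0],[4.6,[0,0,2.5],0],[4.4,[0,0,1],0],[4.4,[0,0,0.1],0],[4.4,[0,0,0],0],[3,[0,0,0],0],[3,[0,0,0],0],[3,[0,0,0],0],[3,[0,0,0],0]], newtons=60)

```text
t: 50.7
tool_pos: [0.4296, -0.1287, 0.0005]
tool_rot: [1.957, 2.455, 0.001]
contact_force: [-1.0, 0.7, 5.5]
opening: 0.0334
grip_force: 59.2
```

>>> send_rows(rows=[[3,[0,0,-1],0],[3,[0,0,-3],0],[3,[0,0,-4],0],[3,[0,0,-5],0],[3,[0,0,-3],0],[3,[0,0,0],-10],[3,[0,0,0],-10],[3,[0,0,0],-10],[3,[0,0,0],-10],[3,[0,0,0],-10]], newtons=80)

```text
t: 51.95
tool_pos: [0.4282, -0.128, 0.1591]
tool_rot: [0.728, 3.056, -0.0]
contact_force: [-0.3, -0.7, -0.8]
opening: 0.0325
grip_force: 79.6
```

>>> send_rows(rows=[[3,[0,0,0],-10],[3,[0,0,0],-10],[3,[0,0,0],-1.2],[3,[0,0,0],0]])

```text
t: 52.45
tool_pos: [0.4283, -0.1281, 0.159]
tool_rot: [0.166, 3.137, -0.0]
contact_force: [-0.1, -0.5, -0.1]
opening: 0.0323
grip_force: 79.6
```

```bash
python3 -c "
from h import *
to(555.5,174.4,130,84.1)
s=ctrl.get_image('side');cv2.imwrite('pics/t9.png',cv2.resize(s['frame'][150:330,180:420,::-1],None,fx=2.5,fy=2.5,interpolation=2))"
```

```text
t 52.45 pos [ 428.3 -128.1  159. ] open 32.3 F [-0.1 -0.5 -0.1] q6 -1.92 | turn -0.2 shift before turn [-9.46 31.42  2.9 ] after turn [-9.54 31.39  2.9 ]
```

View pics/t9.png

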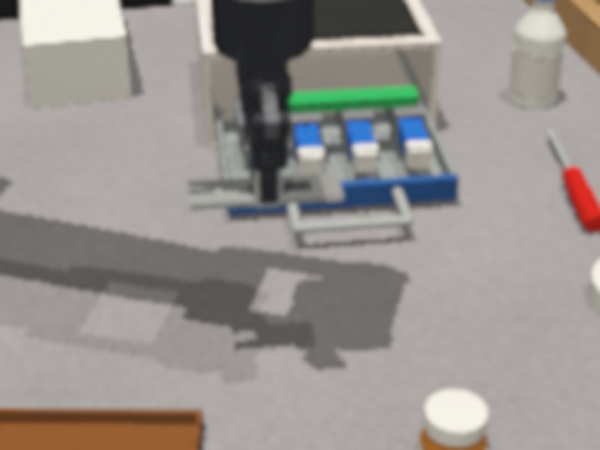

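>>> send_rows(rows=[[3,[-1.5,4.5,0],0],[3,[-1.6,5.3,0],0],[3,[-1.6,5.3,0],0],[3,[-1.6,5.3,0],0],[3,[-1.6,5.3,0],0],[3,[-1.6,5.7,0],0],[3,[0,0,3],0],[3,[0,0,0],0],[3,[0,0,0],0],[3,[0,0,0],0]])

```text
t: 53.75
tool_pos: [0.5561, 0.1738, 0.1304]
tool_rot: [0.165, 3.135, 0.001]
contact_force: [0.2, -0.3, -0.5]
opening: 0.0324
grip_force: 79.8
```

```bash
python3 -c "
from h import *
to(555.5,174.4,83,84.1,2)
s=ctrl.get_image('side');cv2.imwrite('pics/t10.png',cv2.resize(s['frame'][140:240,240:390,::-1],None,fx=4,fy=4,interpolation=2))"
```

```text
spread mm [0.  0.  0.1]
t 53.75 pos [556.1 173.9 130.3] open 32.4 F [ 0.2 -0.3 -0.5] q6 -1.29 | turn -0.1 shift before turn [0.07 0.04 4.73] after turn [0.07 0.04 4.73]
```

View pics/t10.png

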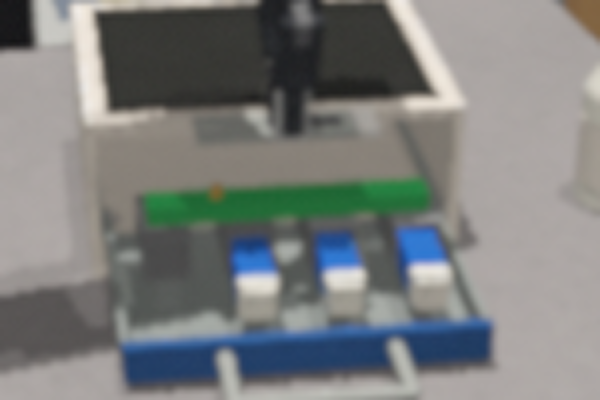

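>>> send_rows(rows=[[3,[0.07,0.04,1.5],0],[3,[0,0,1.5],0],[3,[0,0,0.8],0],[3,[0,0,0.4],0],[3,[0,0,0.3],0],[3,[0,0,0.2],0],[3,[0,0,0],0],[3,[0,0,0],0]])

```text
t: 54.9
tool_pos: [0.5549, 0.1749, 0.0827]
tool_rot: [0.162, 3.137, 0.0]
contact_force: [-2.1, -1.1, 4.2]
opening: 0.0321
grip_force: 80.6
```

```bash
python3 -c "
from h import *
to(555.5,174.4,83,84.1)
d=ctrl.get_image('top');print(blobs(d,'green',.082))"
```

```text
t 54.90 pos [554.9 174.9  82.7] open 32.1 F [-2.1 -1.1  4.2] q6 -1.29 | turn -0.0 shift before turn [-0.06 -0.05 -0.03] after turn [-0.06 -0.05 -0.03]
[]
```

>>> send_rows(rows=[[3.9,[0,0,0],0],[4.6,[0,0,0],0],[4.6,[0,0,0],0],[4.6,[0,0,-2],0],[4.6,[0,0,-5],0],[4.6,[0,0,-3],0],[3,[0,-5,0],0],[2,[0,-6,0],0],[1,[0,-6,0],0],[0,[0,-6,0],0]])

```text
t: 56.2
tool_pos: [0.5311, -0.0557, 0.1838]
tool_rot: [0.162, 3.135, -0.001]
contact_force: [1.5, -0.5, 0.3]
opening: 0.0
grip_force: 0.0
```

```bash
python3 -c "
from h import *
d=ctrl.get_image('top');s=ctrl.get_image('side')
print(blobs(d,'green',.082),blobs(d,'blue',.065))
a=cv2.resize(d['frame'][160:280,170:310,::-1],(560,480),interpolation=2)[:,:400];b=cv2.resize(s['frame'][140:260,240:390,::-1],(400,320),interpolation=2)
cv2.imwrite('pics/t11.png',np.hstack([a,np.vstack([b,np.zeros((160,400,3),np.uint8)])]))
to(540,-60,24,None)"
```

```text
[([211, 251], [486.3, 181.6], 51, 26, -5.8), ([217, 188], [632.0, 166.7], 33, 26, -1.0)] [([236, 235], [520.5, 126.5], 44, 23, 82.5), ([238, 212], [575.6, 120.4], 44, 24, 80.7), ([240, 189], [631.1, 115.1], 43, 24, 82.6), ([261, 226], [542.4, 67.0], 226, 8, -5.6), ([167, 95], [866.0, 290.0], 29, 25, 25.8)]
t 56.30 pos [530.9 -58.8 183.8] open -0.1 F [ 0.  -0.4  0.4] q6 -1.71 | turn 0 shift before turn [-8.800e-01  1.000e-02  1.598e+01] after turn [-8.800e-01  1.000e-02  1.598e+01]
```

View pics/t11.png

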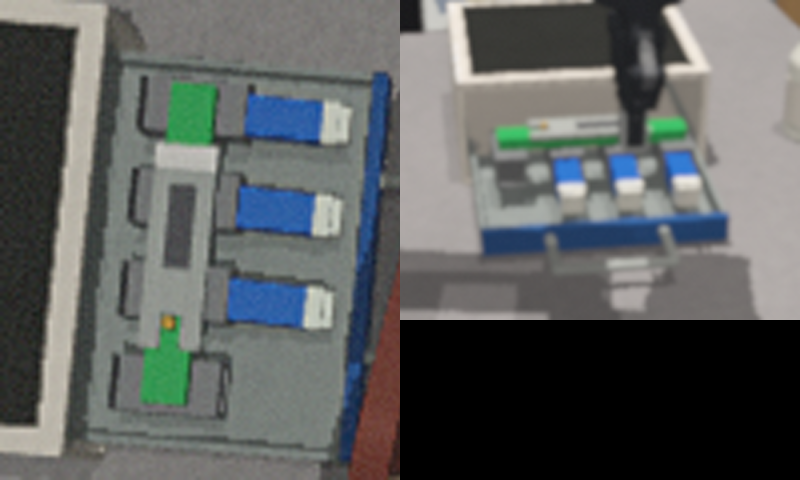

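>>> send_rows(rows=[[0,[0,0,5],0],[0,[0,0,5],0],[0,[0,0,4],0],[0,[0,0,2.5],0],[0,[0,0,0.5],0],[0,[0,0,0],0],[0,[0,0,0],0]])

```text
t: 57.18
tool_pos: [0.5325, -0.0541, 0.0139]
tool_rot: [0.162, 3.134, -0.001]
contact_force: [-0.6, -0.4, 0.6]
opening: -0.0002
grip_force: 0.0
```

```bash
python3 -c "
from h import *
to(538.5,10.4,13,84.1)"
```

```text
t 57.17 pos [532.5 -54.1  13.9] open -0.2 F [-0.6 -0.4  0.6] q6 -1.71 | turn -0.0 shift before turn [0.07 6.48 0.08] after turn [0.06 6.48 0.08]
```

>>> send_rows(rows=[[0,[0,1.5,0],0],[0,[0,1,0],0],[0,[0,0.6,0],0],[0,[0,0.5,0],0],[0,[0,0.5,0],0],[0,[0,0.6,0],0],[0,[0,0.7,0],0],[0,[0,0.8,0],0],[0,[0,0.8,0],0],[0,[0,0.8,0],0]])

```text
t: 58.42
tool_pos: [0.539, 0.0241, 0.0118]
tool_rot: [-0.163, -3.137, 0.0]
contact_force: [-0.6, -4.2, -0.7]
opening: -0.0004
grip_force: 2.0
```

```bash
python3 -c "
from h import *
to(538.5,10.4,13,84.1)
d=ctrl.get_image('top');print(blobs(d,'green',.082))"
```

```text
t 58.42 pos [539.   24.1  11.8] open -0.4 F [-0.6 -4.2 -0.7] q6 -1.56 | turn -0.0 shift before turn [-0.1  -1.37 -0.12] after turn [-0.1  -1.37 -0.12]
[([198, 250], [489.5, 211.9], 50, 26, -6.3), ([205, 187], [634.9, 197.3], 33, 26, -1.0)]
```

>>> send_rows(rows=[[0,[0,0.8,0],0],[0,[0,0.8,0],0],[0,[0,0.8,0],0],[0,[0,0.8,0],0],[0,[0,0.8,0],0],[0,[0,0.8,0],0],[0,[0,0.8,0],0],[0,[0,0.8,0],0],[0,[0,0.8,0],0],[0,[0,0.8,0],0]])

```text
t: 59.72
tool_pos: [0.5472, 0.1038, 0.0118]
tool_rot: [-0.162, -3.137, -0.0]
contact_force: [-1.8, -3.2, 1.2]
opening: 0.0
grip_force: 2.0
```

```bash
python3 -c "
from h import *
to(538.5,10.4,13,84.1)
d=ctrl.get_image('top');print(blobs(d,'blue',.036))
cv2.imwrite('pics/t12.png',cv2.resize(d['frame'][130:300,70:310,::-1],None,fx=2.5,fy=2.5,interpolation=2))"
```

```text
t 59.73 pos [547.2 103.8  11.8] open 0.0 F [-1.8 -3.2  1.2] q6 -1.41 | turn -0.0 shift before turn [-0.1  -9.38 -0.12] after turn [-0.1  -9.38 -0.12]
[([167, 94], [876.3, 297.6], 29, 25, 25.8)]
```

View pics/t12.png

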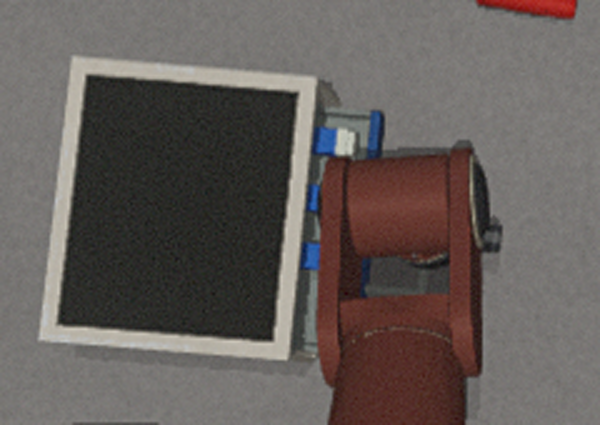

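>>> send_rows(rows=[[0,[0,0.8,0],0],[0,[0,0.8,0],0],[0,[0,0.7,0],0],[0,[0,0.6,0],0],[0,[0,0.4,0],0],[0,[0,0.3,0],0],[0,[0,0.3,0],0],[0,[0,0,0],0]])

```text
t: 60.78
tool_pos: [0.5512, 0.1417, 0.0119]
tool_rot: [-0.163, -3.137, 0.001]
contact_force: [-0.9, -3.0, 1.2]
opening: 0.0003
grip_force: 1.7
```

>>> send_rows(rows=[[0,[0,0.2,0],0],[0,[0,0.2,0],0],[0,[0,0.2,0],0],[0,[0,0.1,0],0],[0,[0,0,0],0]])

```text
t: 61.4
tool_pos: [0.552, 0.1494, 0.0119]
tool_rot: [0.162, 3.137, 0.001]
contact_force: [0.0, -2.1, 1.1]
opening: -0.0001
grip_force: 1.2
```

```bash
python3 -c "
from h import *
to(538.5,10.4,13,84.1)
s=ctrl.get_image('side')
cv2.imwrite('pics/t13.png',cv2.resize(s['frame'][120:280,220:400,::-1],None,fx=3,fy=3,interpolation=2))"
```

```text
t 61.40 pos [552.  149.4  11.9] open -0.1 F [ 0.  -2.1  1.1] q6 -1.33 | turn -0.0 shift before turn [ -0.09 -13.96  -0.12] after turn [ -0.08 -13.96  -0.12]
```

>>> send_rows(rows=[[0,[0,0.2,0],0],[0,[0,0.2,0],0],[0,[0,0.2,0],0],[0,[0,0,0],0]])

```text
t: 61.95
tool_pos: [0.5522, 0.1506, 0.0119]
tool_rot: [-0.16, -3.135, 0.015]
contact_force: [-3.0, -20.1, 5.7]
opening: -0.0
grip_force: 9.8
```

>>> send_rows(rows=[[0,[0,-1,0],0],[0,[0,-3,0],0],[0,[0,-5,0],0],[0,[0,-5,-2],0],[0,[0,-5,-4],0],[0,[0,-5,-4],0],[0,[0,0,0],0]])

```text
t: 62.82
tool_pos: [0.531, -0.0843, 0.1146]
tool_rot: [0.169, 3.128, -0.002]
contact_force: [-0.2, -0.2, 0.2]
opening: -0.0001
grip_force: 0.0
```

```bash
python3 -c "
from h import *
d=ctrl.get_image('top');s=ctrl.get_image('side')
print(blobs(d,'blue',.036),blobs(d,'orange',.028),ctrl.get_obs()['t'])
a=cv2.resize(d['frame'][130:300,70:310,::-1],(400,283),interpolation=2);b=cv2.resize(s['frame'][100:450,200:480,::-1],(400,500),interpolation=2)
cv2.imwrite('pics/t14.png',np.hstack([np.vstack([a,np.zeros((217,400,3),np.uint8)]),b]))"
```

```text
[([196, 221], [560.8, 226.4], 236, 9, -5.9), ([167, 95], [876.3, 298.8], 28, 27, -0.7)] [([484, 233], [518.4, -477.1], 85, 24, 4.8), ([465, 231], [522.5, -429.7], 83, 24, -4.8)] 62.925
```

View pics/t14.png

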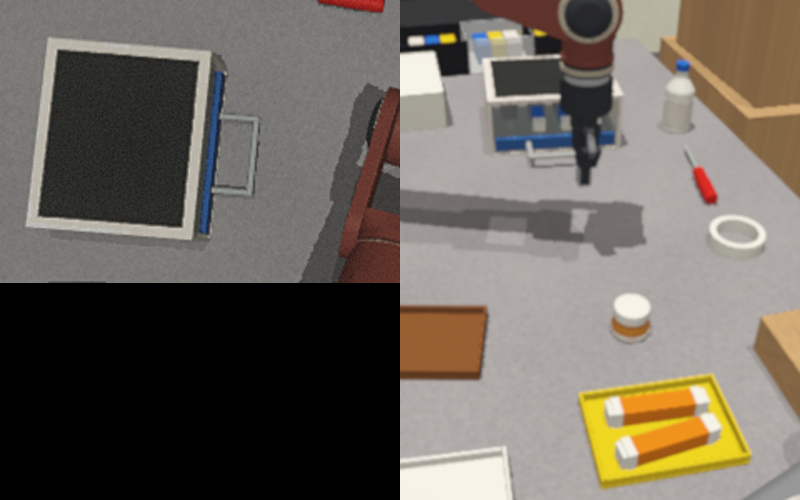

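```bash
python3 -c "
from station import ctrl
print(ctrl.finish_job())"
```

```text
the job is handed in; nothing more can be done
None
```

The job is handed in at about 63 s of the 210 s: both orange cases are in the yellow tray, all three blue cases are home in sleeves 0, 1 and 2, and the blade was laid flat with its notch over the pin before the drawer was pushed home to its stop.

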